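# Sort gas cartridges by weight and lock the charged ones in the carrier

### The job

Get the gas cartridges ready for transport: with the two-pin spanner turn the carrier's keeper plate counter-clockwise until it is fully open, stand every charged cartridge (they look alike; only their weight tells, a charged one being more than twice as heavy as a spent one) in a cup of its own in the carrier, and stand every spent one in the returns tray. When all are sorted, lock the charged ones in by turning the keeper plate clockwise with the spanner until it is fully home against its stop, and stand the spanner back in its block. Turn the keeper only with the spanner, never with the fingers, and leave the other things on the bench alone.

Things in the scene. Friction and masses are not known exactly. Their poses are not given: they have to be found in the camera images.
- carrier: Transport carrier, fixed on the bench on 20 mm feet: round grey steel plate 218 mm across, 8 mm thick, with three upright steel cups round a centre post on which the keeper plate turns. Origin: its middle, at bench height, z up. Cup centres lie 72 mm from the middle, 120 degrees apart; cups 59 mm inside, 66 mm outside, rim 54 mm above the bench. All of it is less than 111 mm high.
- cup_1 (a point): Centre of the floor of a carrier cup, 28 mm above the bench. Each cup takes one standing cartridge (54 mm) with 2.5 mm to spare all round.
- cup_2 (a point): Centre of the floor of a carrier cup, 28 mm above the bench. Each cup takes one standing cartridge (54 mm) with 2.5 mm to spare all round.
- cup_3 (a point): Centre of the floor of a carrier cup, 28 mm above the bench. Each cup takes one standing cartridge (54 mm) with 2.5 mm to spare all round.
- keeper (a joint): Angle of the keeper plate about the upright centre post, rad: 0 = fully open (stop), its 3 lobes midway between the cups; 1.047 (60 degrees) = fully home (stop), a lobe over each cup, 92 to 98 mm above the bench. Grows as the plate turns clockwise seen from above. Lobes 20 mm wide reach 54 mm out. It turns stiffly (0.15 N m), stays where left, and starts mostly closed, blocking the cups.
- ring (a point): Centre of the top face of the brass two-hole ring in the middle of the keeper plate, 106 mm above the bench; it turns with the keeper. The face is sunk 4 mm inside a steel collar of 60 mm bore. The two round pin holes (10 mm, 8 mm deep) lie on this frame's x axis, 19 mm either side of the middle; z is up.
- pin_spanner: Steel two-pin T-spanner, 300 g. Origin: centre of the underside of its round head (53 mm wide, 10 mm thick); two pins (6.5 mm, 7 mm long) stick down from the head on the x axis, 19 mm either side. z points up the 14 mm stem to the T-bar. It starts upright in the tool block. A half turn about z makes no difference.
- spanner_grip (a point): Centre of the spanner's T-bar, 80 mm above the head's underside: a bar with flat sides, 86 mm long along x, 14 mm wide, 16 mm tall, its top 88 mm above the head's underside.
- tool_block: Wooden block fixed on the bench, 90 (x) x 70 (y) x 30 (z) mm, origin at the centre of its underside. A slot in the top, 56 mm along x, 14 mm wide, 14 mm deep, takes both pins of the spanner, whose head then rests flat on the block with its origin above the block's centre, 30 mm above the bench.
- returns_tray: Low steel tray for spent cartridges, fixed on the bench, 112 (x) x 206 (y) mm outside, walls 3 mm thick and 20 mm high with a rolled rim and a small wire handle at each y end; origin at the centre of its underside, inner floor 3 mm above that.
- cartridge_1: Gas cartridge: body 54 mm across with a round shoulder, brass valve head 28 mm across from 66 to 105 mm above the foot, 109 mm tall, standing. Origin: centre of its underside, z up. All look alike; charged about 600 g, spent about 240 g (within 8 %); which is which is hidden. Three to five are there, 1 to 3 of them charged and up to 2 spent; the rest are absent.
- cartridge_2: Gas cartridge: body 54 mm across with a round shoulder, brass valve head 28 mm across from 66 to 105 mm above the foot, 109 mm tall, standing. Origin: centre of its underside, z up. All look alike; charged about 600 g, spent about 240 g (within 8 %); which is which is hidden. Three to five are there, 1 to 3 of them charged and up to 2 spent; the rest are absent.
- cartridge_3: Gas cartridge: body 54 mm across with a round shoulder, brass valve head 28 mm across from 66 to 105 mm above the foot, 109 mm tall, standing. Origin: centre of its underside, z up. All look alike; charged about 600 g, spent about 240 g (within 8 %); which is which is hidden. Three to five are there, 1 to 3 of them charged and up to 2 spent; the rest are absent.
- cartridge_4: Gas cartridge: body 54 mm across with a round shoulder, brass valve head 28 mm across from 66 to 105 mm above the foot, 109 mm tall, standing. Origin: centre of its underside, z up. All look alike; charged about 600 g, spent about 240 g (within 8 %); which is which is hidden. Three to five are there, 1 to 3 of them charged and up to 2 spent; the rest are absent.
- cartridge_5: Gas cartridge: body 54 mm across with a round shoulder, brass valve head 28 mm across from 66 to 105 mm above the foot, 109 mm tall, standing. Origin: centre of its underside, z up. All look alike; charged about 600 g, spent about 240 g (within 8 %); which is which is hidden. Three to five are there, 1 to 3 of them charged and up to 2 spent; the rest are absent.
- tape_roll: Bystander: roll of black tape lying flat, 72 mm across, 19 mm high.
- oil_bottle: Bystander: yellow oil dropper bottle, 48 mm across, 136 mm tall.

How it is judged:
By the outcome, as a careful person would: the job done as asked, in the order asked, and still so for the second after the job is handed in, with the robot touching nothing.
Of cartridge_1, cartridge_2, cartridge_3, cartridge_4, cartridge_5 only 3 to 5 are there at a start; the rules pass over those that are not, and their reading is None.
At some moment in a run one of cartridge_1, cartridge_2, cartridge_3, cartridge_4, cartridge_5 may be knocked a few centimetres aside while the robot is not near it.
It also fails if it takes over 210 s, if anything falls off the work surface, if the arm or the gripper's body presses on something with over 40 N, if the wrist force passes 120 N, or if a joint passes its speed limit or range.

### The arm

A 7-joint arm with a two-finger parallel gripper is mounted at the origin on a cart in front of the work surface, level with it; the furniture and walls round the work are solid. World frame = base frame: x ahead of the robot, y to its left, z up, the work surface at z = 0. Lengths are in m, angles in rad, forces in N, time in s.
With the tool pointing down it reaches from about 0.4 to 0.85 m from the base axis. Payload 10.4 kg.
Tool frame: the origin (TCP) lies at the very end of the fingers, on their centre line; the grasp point (between the pads) lies 19 mm behind it; z points along the fingers, y is the line along which they close (so a half turn about z gives the same grasp; the last joint's range is limited). The gripper opens to 87 mm and grips with 3 to 60 N. Pads are 19 mm wide; open, the fingers measure 117 mm over their backs; the gripper's body (75 mm by 190 mm) begins 51 mm behind the grasp point.
Start: joints at [-1.332, 0.332, -0.065, 1.46, 0.022, 1.35, -0.088], TCP at [0.162, 0.604, 0.223] pointing down, gripper open.
Joint ranges: [-2.6, 2.6], [-0.5, 2.12], [-1.47, 1.34], [0.16, 2.42], [-1.27, 4.41], [0.06, 2.06], [-2.6, 2.6]. Speed limits (rad/s): [2.22, 2.22, 2.79, 2.79, 3.14, 3.14, 3.14].

### API

Orientations are given as a rotation vector (axis times angle).
In Python, from station import manip gives the robot as it stands.
- The arm moves only by the tool step_arm, never from a script. Its argument "steps" is a list of rows, each an object with "claw": the closure in counts, from 0 (fully open) to 255 (shut); "translation": the shift along the tool's x, y, z in mm, a list of three; "delta_rot": the turn, a rotation vector about the tool's x, y, z in rad, a list of three. A call has 1 to 12 rows; each row shifts and turns the commanded pose from where the row before left it, along the tool's axes as they then stand; what a row does not reach is not made up. A row lasts 1/10 s, in which the tool goes at most 50 mm and 8.59 degrees, less where a joint would pass 70% of its speed; a pose out of reach is approached as far as the arm can. A call is refused whole if a number of a shift passes 50 or a number of a turn 0.15, either way. A call with a gripper value outside its range is refused whole. The fingers move at their own pace and stop on an object; "newtons" is the grip in N (left out, the last holds). Time passes only in rows, so rows that do not move let the fingers close. It gives the time, the measured TCP pose, the force, the opening and the grip force at its end, in the units of the state.
- manip.get_state(): the state, without advancing time (a new reading comes with each control period).
- manip.read_camera(name): name is "side" or "top"; returns (picture, depth): 384x512x3 uint8, red, green, blue; 384x512 float32, m along the optical axis (not along the pixel's ray), 0 where there is no reading.
- manip.camera_info(name): a dict with "fx", "fy", "cx", "cy" (pixels), "cam_to_world" (4x4, takes a point from camera to world coordinates). Camera axes: x right, y down, z forward; pixel columns grow to the right and rows downward; lengths in m; the calibration is good to about 2 mm. A picture is of the moment at which its call begins. camera_info takes no time and is no camera call.
- manip.close_job(): hands the job in; it is judged then, once.
The state is a dict: "t": time; "joint_positions": joint angles; "joint_vel": joint speeds; "tau": joint torques, N m; "ee_pos": TCP position; "eef_rot": TCP orientation; "force": force on the tool from outside, world axes, zero at the start; "ft_torque": the same for the moment, N m; "width": finger opening in m; "gripper_force": force on a finger pad.
Only numpy, scipy, OpenCV 4.12 (cv2) and the standard library are available. Lean on these libraries where they do the work, as an engineer would, in place of code of your own. Each camera call takes 0.05 s, during which the arm holds its last target. There are 200 camera calls.

## Working session

There is one attempt and no reset: what is moved stays moved. The work goes in short steps, Python scripts to look and compute and a tool call to move; the robot and the scene stay as the last step left them, time stands still between calls to the robot, and variables do not carry over. Pictures are saved under pics/ and viewed, at most 14 in all, crops included, and the job is handed in when it is done.

Besides the shell and the picture viewer there is one more tool, called after "Call:" by a JSON object that holds its "op" and its "data". step_arm: Moves the arm, as the interface text tells. Its arguments: {"type":"object","properties":{"steps":{"type":"array"},"newtons":{"type":"number"}},"required":["steps"]}

```bash
ls; mkdir -p pics; cat > h.py <<'E'
import numpy as np, cv2
from station import manip
from scipy.spatial.transform import Rotation as R
def look(n):
    p,d=manip.read_camera(n); return p,d,manip.camera_info(n)
def cloud(d,c):
    v,u=np.mgrid[:d.shape[0],:d.shape[1]]
    P=np.stack([(u-c['cx'])/c['fx']*d,(v-c['cy'])/c['fy']*d,d],-1)
    T=np.array(c['cam_to_world']); return P@T[:3,:3].T+T[:3,3]
def onplane(u,v,c,z):
    T=np.array(c['cam_to_world']); r=T[:3,:3]@np.array([(u-c['cx'])/c['fx'],(v-c['cy'])/c['fy'],1])
    return T[:3,3]+r*(z-T[2,3])/r[2]
def proj(P,c):
    T=np.array(c['cam_to_world']); q=T[:3,:3].T@(np.array(P)-T[:3,3]); return c['fx']*q[0]/q[2]+c['cx'],c['fy']*q[1]/q[2]+c['cy']
def save(p,n): cv2.imwrite('pics/'+n,p[:,:,::-1])
E
python3 - <<'E'
from h import *
for n in('top','side'):
    p,d,c=look(n); save(p,n+'0.png'); np.savez(n+'0.npz',p=p,d=d)
    print(n,c['fx'],c['fy'],c['cx'],c['cy'],np.round(c['cam_to_world'],3).tolist(),(d>0).mean())
s=manip.get_state(); print(s)
E
```

```text
pics
top 400.5131597317069 400.5131597317069 254.24543154021396 192.55850549287376 [[-0.004, -0.994, 0.106, 0.445], [-1.0, 0.002, -0.016, 0.055], [0.016, -0.106, -0.994, 1.341], [0.0, 0.0, 0.0, 1.0]] 0.996124267578125
side 451.61197179360556 451.61197179360556 250.91248684436133 188.83544944916355 [[0.888, -0.219, 0.405, -0.017], [-0.461, -0.425, 0.779, -1.071], [0.002, -0.879, -0.478, 0.772], [0.0, 0.0, 0.0, 1.0]] 0.9958038330078125
{'t': 0.1, 'joint_positions': array([-1.3315658 ,  0.3328046 , -0.06470104,  1.46082497,  0.02162846,
        1.34988134, -0.08851202]), 'joint_vel': array([ 2.26553643e-04, -1.35747087e-03, -9.10224547e-05, -2.29475843e-03,
       -7.44790804e-04,  8.74785287e-06,  1.83354274e-03]), 'tau': array([ 1.12511203e-03, -6.24547577e+01,  2.44123244e-02, -3.90712523e+01,
       -6.14928477e-02,  3.66296503e-02,  9.09853406e-05]), 'ee_pos': array([0.16170737, 0.60338156, 0.2218515 ]), 'eef_rot': array([-4.10076788e-01, -3.11463328e+00,  1.91536496e-03]), 'force': array([ 0.24369186, -0.17028401, -0.33997273]), 'ft_torque': array([ 0.04412421, -0.00365984, -0.03826036]), 'gripper_force': 0.0, 'width': 0.08703313371000426}
```

View pics/top0.png

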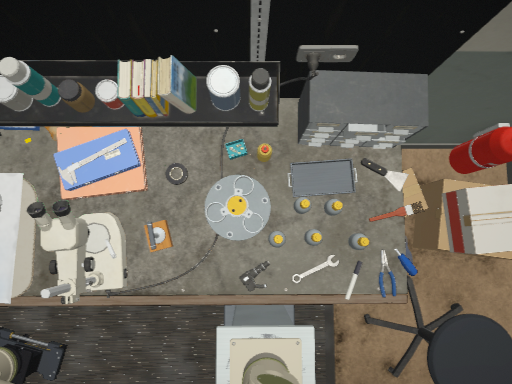

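View pics/side0.png

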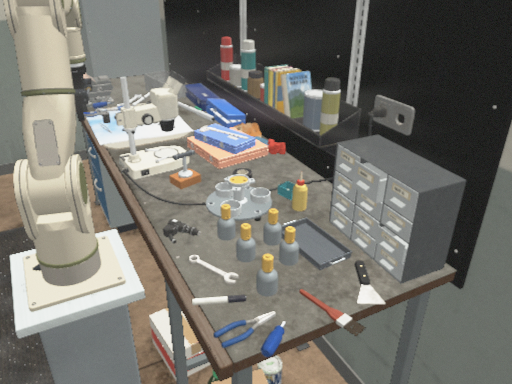

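The top view shows the carrier at (237,207) and the spanner in its orange block at (158,235). The tray is at (323,178), and the five cartridges are at (304,204), (335,206), (278,238), (314,237) and (361,241). The oil bottle is at (264,152), the tape at (177,173), and a microscope at about (75,250). The side view agrees.

```bash
cat >> h.py <<'E'
def brass(p):
    h=cv2.cvtColor(p,cv2.COLOR_RGB2HSV); return cv2.inRange(h,(18,110,90),(32,255,255))
def blobs(m,a=15):
    n,l,s,c=cv2.connectedComponentsWithStats(m); return [(c[i],s[i],l==i) for i in range(1,n) if s[i,4]>=a]
def rep(n):
    p,d,c=look(n); X=cloud(d,c)
    for ce,s,m in blobs(brass(p)):
        Q=X[m]; Q=Q[Q[:,2]>Q[:,2].max()-.012]; print(n,np.round(ce,1),s[4],'xyz',np.round(np.median(Q,0),4),'zmax',Q[:,2].max().round(4))
    return p,d,c,X
E
python3 - <<'E'
from h import *
for n in('top','side'):
    p,d,c,X=rep(n)
    if n=='top':
        Z=X[:,:,2]
        def reg(name,u0,u1,v0,v1,z0,z1):
            m=np.zeros(Z.shape,bool);m[v0:v1,u0:u1]=1;m&=(Z>z0)&(Z<z1);Q=X[m]
            r=cv2.minAreaRect((Q[:,:2]*1000).astype(np.float32)); print(name,len(Q),'mean',Q.mean(0).round(4),'rect',np.round(r[0],1),np.round(r[1],1),round(r[2],1),'zmed',np.median(Q[:,2]).round(4))
        reg('block',140,180,215,256,.02,.036)
        reg('blockT',140,180,215,256,.09,.14)
        reg('head',140,180,215,256,.036,.06)
        reg('tray',280,365,150,205,.012,.03)
        reg('scope',20,130,195,305,.1,.6)
        reg('scopeAll',20,130,195,305,.01,.6)
        reg('plate',195,280,165,250,.02,.035)
        reg('rims',195,280,165,250,.048,.06)
        reg('collar',215,260,185,230,.098,.115)
        reg('lobes',195,280,165,250,.085,.112)
        print('hist scope zmax',X[195:305,20:130,2].max())
        save(cv2.resize(p[160:260,130:380],None,fx=3.2,fy=3.2,interpolation=cv2.INTER_CUBIC),'crop1.png')
E
```

```text
top [160.4 101. ] 162 xyz [0.4449 0.0553 1.3406] zmax 1.3406
top [83.  93.3] 75 xyz [0.4449 0.0553 1.3406] zmax 1.3406
top [257.1  95.4] 107 xyz [0.8017 0.0289 0.3601] zmax 0.3677
top [144.3 106.7] 234 xyz [0.4449 0.0553 1.3406] zmax 1.3406
top [256.6 106.4] 53 xyz [0.8016 0.0264 0.2625] zmax 0.2685
top [ 27.5 140. ] 28 xyz [ 7.688e-01  8.007e-01 -5.000e-04] zmax 0.0075
top [263.8 153.2] 168 xyz [0.4449 0.0553 1.3406] zmax 1.3406
top [236.5 204.9] 267 xyz [0.5383 0.0914 0.1052] zmax 0.1111
top [304.4 203.5] 68 xyz [ 0.5436 -0.122   0.1051] zmax 0.1123
top [337.  205.2] 77 xyz [0.4449 0.0553 1.3406] zmax 1.3406
top [316.1 237. ] 74 xyz [0.4449 0.0553 1.3406] zmax 1.3406
top [277.8 238.8] 62 xyz [ 0.4334 -0.037   0.1062] zmax 0.111
top [363.1 241.2] 84 xyz [ 0.4262 -0.3023  0.1054] zmax 0.1115
block 337 mean [0.4455 0.3408 0.0297] rect [445.6 348.1] [90.2 71.3] 15.2 zmed 0.0297
blockT 153 mean [0.4472 0.3473 0.1158] rect [447.2 348.3] [85.5 14.5] 11.5 zmed 0.1165
head 120 mean [0.449  0.3404 0.0417] rect [441.8 350.9] [49.6 62.4] 43.2 zmed 0.0411
tray 401 mean [ 0.6416 -0.2048  0.0194]
[... 550 characters left out ...]
] [209.7  99.4] 62.5 zmed 0.1047
hist scope zmax 1.340564906476102
side [283.1  75.8] 78 xyz [0.8189 0.2831 0.3746] zmax 0.3781
side [270.4  88.2] 98 xyz [0.785  0.3171 0.3679] zmax 0.3735
side [279.7 106.2] 73 xyz [0.7993 0.284  0.2673] zmax 0.2735
side [238.4 179.2] 88 xyz [0.5414 0.0911 0.1065] zmax 0.1093
side [299.4 197.7] 309 xyz [-0.017  -1.0711  0.7722] zmax 0.7722
side [225.5 211.4] 110 xyz [-0.017  -1.0711  0.7722] zmax 0.7722
side [272.9 215.6] 129 xyz [ 0.5436 -0.1284  0.1055] zmax 0.1121
side [245.5 230.9] 154 xyz [ 0.4376 -0.1623  0.105 ] zmax 0.1107
side [289.4 234. ] 152 xyz [ 0.5359 -0.2292  0.1054] zmax 0.1113
side [267.  262.4] 183 xyz [-0.017  -1.0711  0.7722] zmax 0.7722
```

View pics/crop1.png

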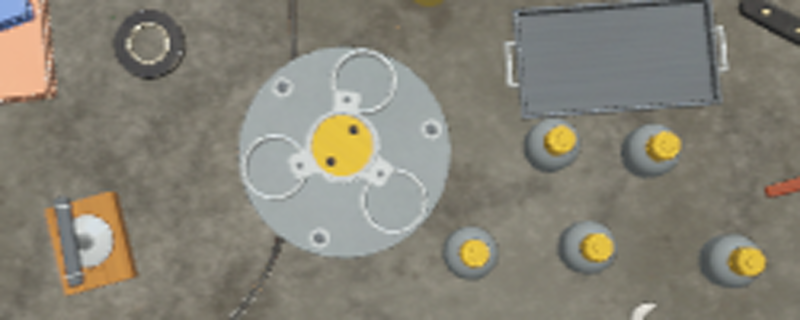

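The crop shows the spanner bar at about x (62-76), y (200-285). The ring holes are at (353,130) and (330,161), the lobes sit roughly 10° CCW of the cups, and the tray's long side is nearly along y.

```bash
cat >> h.py <<'E'
def tool():
    s=manip.get_state(); r=R.from_rotvec(s['eef_rot']); return s,r
def yawx(r):  # world angle of tool x axis, deg
    a=r.as_matrix()[:,0]; return np.degrees(np.arctan2(a[1],a[0]))
def plan(pos=None,bar=None,closing=None):
    """tool-frame shift mm to pos; turn so tool x lies along world angle 'bar' (deg, mod 180)"""
    s,r=tool(); p=s['ee_pos']
    print('t',round(s['t'],2),'tcp',p.round(4),'yawx',yawx(r).round(1),'tilt',np.degrees(np.arccos(-r.as_matrix()[2,2])).round(2),'F',s['force'].round(2),'w',round(s['width'],4),'g',round(s['gripper_force'],1),'q',s['joint_positions'].round(2))
    if pos is not None: print(' shift mm (tool axes now)',(r.inv().apply(np.array(pos)-p)*1000).round(1))
    if bar is not None:
        dy=(bar-yawx(r)+90)%180-90; print(' yaw world deg',round(dy,1),' tool z rad',round(-np.radians(dy),3))
E
python3 - <<'E'
from h import *
f=np.load('top0.npz');p,d=f['p'],f['d'];c=manip.camera_info('top');X=cloud(d,c)
m=np.zeros(d.shape,bool);m[195:320,20:140]=1;m&=(d>0)
for z in(.05,.15,.2,.25,.3,.35,.4,.45):
    Q=X[m&(X[:,:,2]>z)&(X[:,:,2]<.9)]
    if len(Q): print(z,Q.min(0).round(3),Q.max(0).round(3),len(Q))
# ring holes
U,V=np.meshgrid(np.arange(225,252),np.arange(190,222))
h=cv2.cvtColor(p,cv2.COLOR_RGB2HSV)
b=brass(p);cc=[x for x in blobs(b) if abs(x[0][0]-236.5)<4 and abs(x[0][1]-205)<4][0]
cn=max(cv2.findContours((cc[2]*255).astype(np.uint8),0,2)[0],key=cv2.contourArea)
(e,ax,an)=cv2.fitEllipse(cn);print('ring ellipse',e,ax,'ctr',onplane(*e,c,.106))
hull=np.zeros(d.shape,np.uint8);cv2.fillConvexPoly(hull,cv2.convexHull(cn),255);hull=cv2.erode(hull,np.ones((3,3)))
hm=((hull>0)&(p.astype(int).sum(2)<270)).astype(np.uint8)
for ce,s,mm in blobs(hm,2): 
    w=(400-p[mm].astype(float).sum(1)); q=np.argwhere(mm); ce=(q*w[:,None]).sum(0)/w.sum(); print('hole',ce[::-1].round(2),s[4],onplane(ce[1],ce[0],c,.106).round(4))
plan([.447,.348,.3],12)
E
```

```text
0.05 [0.263 0.482 0.05 ] [0.535 0.603 0.362] 4088
0.15 [0.263 0.482 0.152] [0.535 0.603 0.362] 3931
0.2 [0.263 0.482 0.2  ] [0.535 0.603 0.362] 3791
0.25 [0.287 0.497 0.25 ] [0.535 0.603 0.362] 2204
0.3 [0.299 0.501 0.3  ] [0.535 0.603 0.362] 984
0.35 [0.3   0.506 0.35 ] [0.511 0.594 0.362] 115
ring ellipse (236.42385864257812, 204.96322631835938) (17.75307846069336, 18.31772804260254) ctr [0.53829703 0.09016038 0.106     ]
hole [240.  200.5] 2 [0.5521 0.0791 0.106 ]
hole [232.68 210.31] 3 [0.5218 0.1017 0.106 ]
t 0.2 tcp [0.1617 0.6035 0.2221] yawx 165.0 tilt 0.04 F [-0.49 -0.4  -0.04] w 0.0871 g 0.0 q [-1.33  0.33 -0.06  1.46  0.02  1.35 -0.09]
 shift mm (tool axes now) [-341.7 -173.   -77.7]
 yaw world deg 27.0  tool z rad -0.471
```

Call:
{"op": "step_arm", "data": {"steps": [{"claw": 0, "translation": [-9, -30, -10], "delta_rot": [0, 0, 0]}, {"claw": 0, "translation": [-9, -30, -10], "delta_rot": [0, 0, 0]}, {"claw": 0, "translation": [-9, -30, -10], "delta_rot": [0, 0, 0]}, {"claw": 0, "translation": [-9, -30, -10], "delta_rot": [0, 0, 0]}, {"claw": 0, "translation": [-9, -30, -10], "delta_rot": [0, 0, 0]}, {"claw": 0, "translation": [-9, -30, -10], "delta_rot": [0, 0, 0]}, {"claw": 0, "translation": [-9, -30, -10], "delta_rot": [0, 0, 0]}]}}

```text
t: 0.9
ee_pos: [0.1682, 0.3832, 0.2928]
eef_rot: [-0.41, -3.115, -0.0]
force: [0.1, -0.0, 0.8]
width: 0.087
gripper_force: 0.0
```

```bash
python3 -c "
from h import *
plan([.447,.345,.25],12)"
```

```text
t 0.9 tcp [0.1682 0.3832 0.2928] yawx 165.0 tilt 0.01 F [ 0.13 -0.03  0.75] w 0.087 g 0.0 q [-1.23 -0.16 -0.03  1.84 -0.    1.45  0.05]
 shift mm (tool axes now) [-279.2   35.3   42.8]
 yaw world deg 27.0  tool z rad -0.471
```

Call:
{"op": "step_arm", "data": {"steps": [{"claw": 0, "translation": [-31, 0, 0], "delta_rot": [0, 0, 0]}, {"claw": 0, "translation": [-31, 0, 0], "delta_rot": [0, 0, 0]}, {"claw": 0, "translation": [-31, 0, 0], "delta_rot": [0, 0, 0]}, {"claw": 0, "translation": [-31, 0, 0], "delta_rot": [0, 0, 0]}, {"claw": 0, "translation": [-31, 5, 0], "delta_rot": [0, 0, 0]}, {"claw": 0, "translation": [-31, 10, 0], "delta_rot": [0, 0, 0]}, {"claw": 0, "translation": [-31, 10, 0], "delta_rot": [0, 0, 0]}, {"claw": 0, "translation": [-31, 10, 0], "delta_rot": [0, 0, 0]}, {"claw": 0, "translation": [-31, 0, 0], "delta_rot": [0, 0, 0]}]}}

```text
t: 1.8
ee_pos: [0.4477, 0.3469, 0.2921]
eef_rot: [-0.408, -3.115, 0.0]
force: [-0.4, 0.8, -0.2]
width: 0.0871
gripper_force: 0.0
```

Call:
{"op": "step_arm", "data": {"steps": [{"claw": 60, "translation": [0, 0, 20], "delta_rot": [0, 0, -0.118]}, {"claw": 60, "translation": [0, 0, 20], "delta_rot": [0, 0, -0.118]}, {"claw": 60, "translation": [0, 0, 20], "delta_rot": [0, 0, -0.118]}, {"claw": 60, "translation": [0, 0, 20], "delta_rot": [0, 0, -0.118]}]}}

```text
t: 2.2
ee_pos: [0.4467, 0.3461, 0.2116]
eef_rot: [0.337, -3.123, 0.0]
force: [0.4, 0.9, 0.0]
width: 0.0682
gripper_force: 0.0
```

```bash
python3 - <<'E'
from h import *
plan([.447,.348,.091],12)
p,d,c=look('side');X=cloud(d,c)
m=(abs(X[:,:,0]-.447)<.07)&(abs(X[:,:,1]-.348)<.07)&(X[:,:,2]>.1)&(X[:,:,2]<.13)
Q=X[m];print(len(Q))
if len(Q)>8:print(Q.mean(0).round(4),cv2.minAreaRect((Q[:,:2]*1000).astype(np.float32)),Q[:,2].max())
u,v=map(int,proj([.447,.348,.15],c));print(u,v)
save(cv2.resize(p[v-60:v+60,u-60:u+60],None,fx=4,fy=4),'sp1.png')
E
```

```text
t 2.2 tcp [0.4467 0.3461 0.2116] yawx -167.7 tilt 0.02 F [0.41 0.93 0.  ] w 0.0682 g 0.0 q [-0.95  0.2   0.24  1.65 -0.05  1.29  1.09]
 shift mm (tool axes now) [ -0.7   1.8 120.6]
 yaw world deg -0.3  tool z rad 0.006
120
[0.4462 0.3453 0.1127] ((451.8174133300781, 347.8976745605469), (88.52954864501953, 22.251832962036133), 11.581199645996094) 0.1207250285867103
182 144
```

View pics/sp1.png

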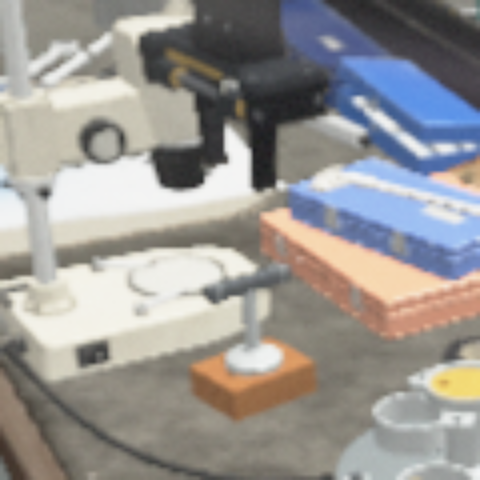

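The picture shows the open fingers straddling the T-bar, with the spanner upright at about (248,330) and the scope clear, so I descend and grip.

Call:
{"op": "step_arm", "data": {"steps": [{"claw": 60, "translation": [0, 1, 30], "delta_rot": [0, 0, 0]}, {"claw": 60, "translation": [0, 1, 30], "delta_rot": [0, 0, 0]}, {"claw": 60, "translation": [0, 0, 25], "delta_rot": [0, 0, 0]}, {"claw": 60, "translation": [0, 0, 20], "delta_rot": [0, 0, 0]}, {"claw": 60, "translation": [0, 0, 15], "delta_rot": [0, 0, 0]}, {"claw": 255, "translation": [0, 0, 0], "delta_rot": [0, 0, 0]}, {"claw": 255, "translation": [0, 0, 0], "delta_rot": [0, 0, 0]}, {"claw": 255, "translation": [0, 0, 0], "delta_rot": [0, 0, 0]}, {"claw": 255, "translation": [0, 0, 0], "delta_rot": [0, 0, 0]}, {"claw": 255, "translation": [0, 0, 0], "delta_rot": [0, 0, 0]}, {"claw": 255, "translation": [0, 0, 0], "delta_rot": [0, 0, 0]}, {"claw": 255, "translation": [0, 0, 0], "delta_rot": [0, 0, 0]}], "newtons": 40}}

```text
t: 3.45
ee_pos: [0.4464, 0.3482, 0.0927]
eef_rot: [-0.33, 3.124, 0.0]
force: [0.2, 0.4, -0.2]
width: 0.0187
gripper_force: 0.0
```

Call:
{"op": "step_arm", "data": {"steps": [{"claw": 255, "translation": [0, 0, 0], "delta_rot": [0, 0, 0]}, {"claw": 255, "translation": [0, 0, -10], "delta_rot": [0, 0, 0]}, {"claw": 255, "translation": [0, 0, -30], "delta_rot": [0, 0, 0]}, {"claw": 255, "translation": [0, 0, -40], "delta_rot": [0, 0, 0]}, {"claw": 255, "translation": [0, 0, -30], "delta_rot": [0, 0, 0]}, {"claw": 255, "translation": [0, 0, 0], "delta_rot": [0, 0, 0]}]}}

```text
t: 4.05
ee_pos: [0.4481, 0.3493, 0.2076]
eef_rot: [-0.328, 3.119, 0.007]
force: [0.3, 0.8, -3.3]
width: 0.0135
gripper_force: 39.9
```

```bash
python3 - <<'E'
from h import *
plan([.537,.0895,.2],-36.7)
p,d,c=look('side');X=cloud(d,c);s=manip.get_state();e=s['ee_pos']
m=(abs(X[:,:,0]-e[0])<.05)&(abs(X[:,:,1]-e[1])<.05)&(X[:,:,2]<e[2]-.03)&(X[:,:,2]>.06)
Q=X[m];print(len(Q),Q.mean(0),Q.min(0),Q.max(0))
u,v=map(int,proj(e,c))
save(cv2.resize(p[v-40:v+70,u-55:u+55],None,fx=4,fy=4,interpolation=cv2.INTER_CUBIC),'sp2.png')
E
```

```text
t 4.05 tcp [0.4481 0.3493 0.2076] yawx -168.0 tilt 0.42 F [ 0.28  0.78 -3.28] w 0.0135 g 39.9 q [-0.95  0.21  0.24  1.66 -0.05  1.28  1.08]
 shift mm (tool axes now) [ -32.7 -272.6    6.7]
 yaw world deg -48.7  tool z rad 0.85
109 [0.44789065 0.33983397 0.15600286] [0.42320348 0.31939872 0.140464  ] [0.47621446 0.37073686 0.17473974]
```

View pics/sp2.png

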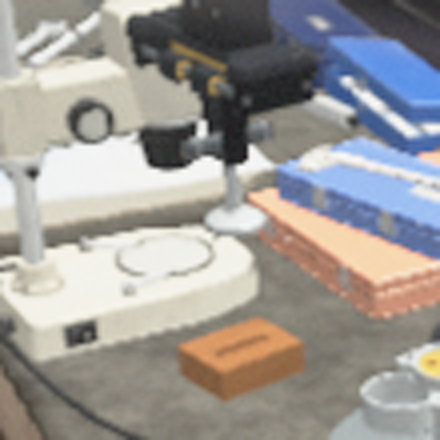

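The spanner is held and its weight reads 3.3 N. The block's slot is visible at (243,338). I now go above the ring.

Call:
{"op": "step_arm", "data": {"steps": [{"claw": 255, "translation": [-3, -30, 0], "delta_rot": [0, 0, 0]}, {"claw": 255, "translation": [-3, -30, 0], "delta_rot": [0, 0, 0]}, {"claw": 255, "translation": [-4, -30, 0], "delta_rot": [0, 0, 0]}, {"claw": 255, "translation": [-4, -30, 0], "delta_rot": [0, 0, 0]}, {"claw": 255, "translation": [-4, -30, 0], "delta_rot": [0, 0, 0]}, {"claw": 255, "translation": [-4, -30, 0], "delta_rot": [0, 0, 0]}, {"claw": 255, "translation": [-4, -30, 0], "delta_rot": [0, 0, 0]}, {"claw": 255, "translation": [-4, -30, 0], "delta_rot": [0, 0, 0]}, {"claw": 255, "translation": [-3, -31, 5], "delta_rot": [0, 0, 0]}]}}

```text
t: 5.0
ee_pos: [0.5349, 0.0887, 0.1965]
eef_rot: [0.33, -3.123, 0.0]
force: [0.5, 0.2, -3.1]
width: 0.0136
gripper_force: 39.9
```

Call:
{"op": "step_arm", "data": {"steps": [{"claw": 255, "translation": [0, 0, 0], "delta_rot": [0, 0, 0.142]}, {"claw": 255, "translation": [0, 0, 0], "delta_rot": [0, 0, 0.142]}, {"claw": 255, "translation": [0, 0, 0], "delta_rot": [0, 0, 0.142]}, {"claw": 255, "translation": [0, 0, 0], "delta_rot": [0, 0, 0.142]}, {"claw": 255, "translation": [0, 0, 0], "delta_rot": [0, 0, 0.142]}, {"claw": 255, "translation": [0, 0, 0], "delta_rot": [0, 0, 0.142]}, {"claw": 255, "translation": [0, 0, 0], "delta_rot": [0, 0, 0]}, {"claw": 255, "translation": [0, 0, 0], "delta_rot": [0, 0, 0]}]}}

```text
t: 5.8
ee_pos: [0.5346, 0.0899, 0.1966]
eef_rot: [-0.984, -2.982, 0.002]
force: [-0.1, -0.4, -3.3]
width: 0.0135
gripper_force: 39.9
```

```bash
python3 - <<'E'
from h import *
plan([.537,.0905,.2],-36.7)
p,d,c=look('side');X=cloud(d,c);s=manip.get_state();e=s['ee_pos']
m=(abs(X[:,:,0]-e[0])<.045)&(abs(X[:,:,1]-e[1])<.045)&(X[:,:,2]<e[2]-.04)&(X[:,:,2]>.118)
Q=X[m];print(len(Q),Q.mean(0),Q.min(0),Q.max(0))
# head side band: fit circle radius 26.5 to outer points
B=Q[(Q[:,2]>.135)&(Q[:,2]<.15)]
from scipy.optimize import least_squares
r=least_squares(lambda a:np.hypot(B[:,0]-a[0],B[:,1]-a[1])-.0265,e[:2],loss='soft_l1',f_scale=.001);print('head fit',r.x,np.abs(r.fun).mean(),len(B),B.min(0),B.max(0))
u,v=map(int,proj([.537,.09,.12],c));print(u,v,proj([.537,.09,.106],c))
save(cv2.resize(p[v-40:v+40,u-50:u+50],None,fx=7,fy=7,interpolation=cv2.INTER_CUBIC),'rg1.png')
E
```

```text
t 5.8 tcp [0.5346 0.0899 0.1966] yawx 143.5 tilt 0.1 F [-0.06 -0.38 -3.29] w 0.0135 g 39.9 q [-0.71  0.17  0.51  1.74 -0.09  1.25  0.76]
 shift mm (tool axes now) [-1.6  1.9 -3.4]
 yaw world deg -0.2  tool z rad 0.003
129 [0.53187626 0.07876943 0.14404754] [0.51096651 0.06081167 0.1338742 ] [0.56111109 0.11473791 0.15612367]
head fit [0.53828103 0.09283413] 0.005300666332088685 115 [0.51096651 0.06081167 0.13530289] [0.56111109 0.11473791 0.14978669]
237 175 (np.float64(237.13184559608607), np.float64(179.81540332512537))
```

View pics/rg1.png

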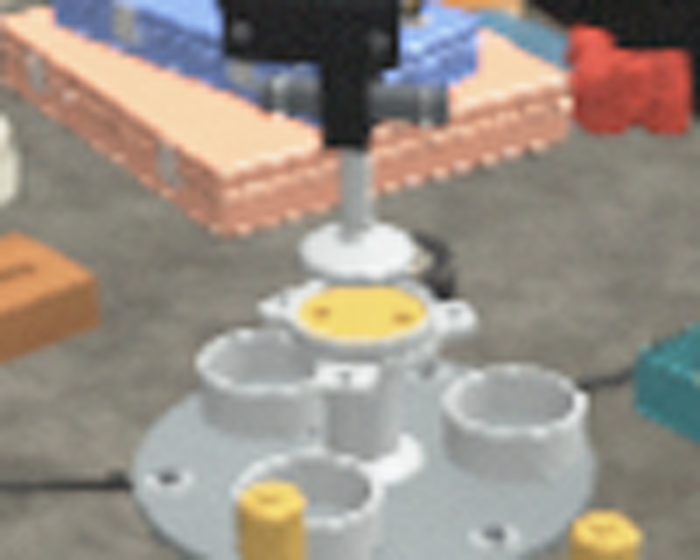

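The head sits about 0.7 px left of the ring, which matches the planned shift. Ring holes are visible at (321,312) and (403,317). I correct and go down slowly.

Call:
{"op": "step_arm", "data": {"steps": [{"claw": 255, "translation": [-1.6, 1.9, 0], "delta_rot": [0, 0, 0]}, {"claw": 255, "translation": [0, 0, 10], "delta_rot": [0, 0, 0]}, {"claw": 255, "translation": [0, 0, 8], "delta_rot": [0, 0, 0]}, {"claw": 255, "translation": [0, 0, 2], "delta_rot": [0, 0, 0]}, {"claw": 255, "translation": [0, 0, 2], "delta_rot": [0, 0, 0]}, {"claw": 255, "translation": [0, 0, 2], "delta_rot": [0, 0, 0]}, {"claw": 255, "translation": [0, 0, 0], "delta_rot": [0, 0, 0]}]}}

```text
t: 6.55
ee_pos: [0.5376, 0.0906, 0.1734]
eef_rot: [-0.991, -2.981, -0.0]
force: [-0.3, 0.5, -2.3]
width: 0.0136
gripper_force: 39.9
```

```bash
python3 -c "
from h import *
plan([.537,.0905,.1685],-36.7);print(manip.get_state()['ft_torque'])"
```

```text
t 6.55 tcp [0.5376 0.0906 0.1734] yawx 143.2 tilt 0.01 F [-0.3   0.52 -2.27] w 0.0136 g 39.9 q [-0.7   0.2   0.51  1.77 -0.1   1.21  0.77]
 shift mm (tool axes now) [ 0.4 -0.4  4.9]
 yaw world deg 0.1  tool z rad -0.001
[-0.04000813 -0.05236414 -0.05979476]
```

Call:
{"op": "step_arm", "data": {"steps": [{"claw": 255, "translation": [0, 0, 1.5], "delta_rot": [0, 0, 0]}, {"claw": 255, "translation": [0, 0, 1.5], "delta_rot": [0, 0, 0]}, {"claw": 255, "translation": [0, 0, 1], "delta_rot": [0, 0, 0]}, {"claw": 255, "translation": [0, 0, 0], "delta_rot": [0, 0, 0]}]}}

```text
t: 6.95
ee_pos: [0.5376, 0.0906, 0.1694]
eef_rot: [-0.991, -2.981, -0.0]
force: [-0.6, 0.5, -3.4]
width: 0.014
gripper_force: 39.9
```

Pins are in by 6 mm. I turn counter-clockwise.

Call:
{"op": "step_arm", "data": {"steps": [{"claw": 255, "translation": [0, 0, 0], "delta_rot": [0, 0, -0.1]}, {"claw": 255, "translation": [0, 0, 0], "delta_rot": [0, 0, -0.1]}, {"claw": 255, "translation": [0, 0, 0], "delta_rot": [0, 0, -0.1]}, {"claw": 255, "translation": [0, 0, 0], "delta_rot": [0, 0, -0.1]}]}}

```text
t: 7.35
ee_pos: [0.5376, 0.0902, 0.1695]
eef_rot: [-0.373, -3.119, 0.0]
force: [0.6, -0.0, -3.0]
width: 0.0138
gripper_force: 39.9
```

```bash
python3 -c "
from h import *
plan();print(manip.get_state()['ft_torque'])"
```

```text
t 7.35 tcp [0.5376 0.0902 0.1695] yawx 166.3 tilt 0.01 F [ 0.58 -0.02 -2.98] w 0.0138 g 39.9 q [-0.66  0.2   0.46  1.77 -0.09  1.2   1.16]
[-0.28312523  0.08309997 -0.17576262]
```

Call:
{"op": "step_arm", "data": {"steps": [{"claw": 255, "translation": [0, 0, 0], "delta_rot": [0, 0, -0.1]}, {"claw": 255, "translation": [0, 0, 0], "delta_rot": [0, 0, -0.1]}, {"claw": 255, "translation": [0, 0, 0], "delta_rot": [0, 0, -0.1]}, {"claw": 255, "translation": [0, 0, 0], "delta_rot": [0, 0, -0.05]}, {"claw": 255, "translation": [0, 0, 0], "delta_rot": [0, 0, -0.05]}]}}

```text
t: 7.85
ee_pos: [0.5377, 0.0898, 0.1695]
eef_rot: [-0.25, 3.132, -0.001]
force: [0.1, -3.3, -4.2]
width: 0.0137
gripper_force: 39.9
```

```bash
python3 -c "
from h import *
plan();print(manip.get_state()['ft_torque'])"
```

```text
t 7.85 tcp [0.5377 0.0898 0.1695] yawx -170.9 tilt 0.04 F [ 0.05 -3.25 -4.23] w 0.0137 g 39.9 q [-0.62  0.2   0.42  1.77 -0.09  1.2   1.55]
[-0.52619985 -0.10491991 -0.20814832]
```

Call:
{"op": "step_arm", "data": {"steps": [{"claw": 255, "translation": [0, 0, 0], "delta_rot": [0, 0, -0.04]}, {"claw": 255, "translation": [0, 0, 0], "delta_rot": [0, 0, -0.04]}, {"claw": 255, "translation": [0, 0, 0], "delta_rot": [0, 0, 0]}]}}

```text
t: 8.15
ee_pos: [0.5378, 0.0899, 0.1696]
eef_rot: [-0.373, 3.119, -0.001]
force: [0.4, -2.1, -3.7]
width: 0.0134
gripper_force: 39.9
```

```bash
python3 - <<'E'
from h import *
plan();print(manip.get_state()['ft_torque'])
p,d,c=look('top');X=cloud(d,c);q=X-np.array([.537,.0900,0]);r=np.hypot(q[:,:,0],q[:,:,1])
a=np.degrees(np.arctan2(q[:,:,1],q[:,:,0]))
m=(r>.04)&(r<.054)&(X[:,:,2]>.085)&(X[:,:,2]<.104)
h,b=np.histogram(a[m],36,(-180,180));print([(int(x),int(n)) for x,n in zip(b,h) if n])
m=(r>.036)&(r<.11)&(X[:,:,2]>.048)&(X[:,:,2]<.06);
h,b=np.histogram(a[m],36,(-180,180));print('rims',[(int(x),int(n)) for x,n in zip(b,h) if n])
E
```

```text
t 8.15 tcp [0.5378 0.0899 0.1696] yawx -166.4 tilt 0.03 F [ 0.39 -2.09 -3.69] w 0.0134 g 39.9 q [-0.62  0.2   0.42  1.77 -0.08  1.2   1.63]
[-0.55607447 -0.13878172 -0.10056664]
[]
rims [(-130, 6), (-120, 4)]
```

Call:
{"op": "step_arm", "data": {"steps": [{"claw": 255, "translation": [0, 0, 0], "delta_rot": [0, 0, -0.04]}, {"claw": 255, "translation": [0, 0, 0], "delta_rot": [0, 0, -0.04]}]}}

```text
t: 8.4
ee_pos: [0.5378, 0.0899, 0.1696]
eef_rot: [-0.497, 3.102, -0.001]
force: [0.8, -3.1, -3.3]
width: 0.0138
gripper_force: 39.9
```

```bash
python3 -c "
from h import *
plan();print(manip.get_state()['ft_torque'])"
```

```text
t 8.4 tcp [0.5378 0.0899 0.1696] yawx -161.8 tilt 0.04 F [ 0.84 -3.09 -3.31] w 0.0138 g 39.9 q [-0.61  0.2   0.41  1.77 -0.08  1.2   1.71]
[-0.78913808 -0.26115462 -0.1517703 ]
```

Call:
{"op": "step_arm", "data": {"steps": [{"claw": 255, "translation": [0, 0, 0], "delta_rot": [0, 0, -0.04]}, {"claw": 255, "translation": [0, 0, 0], "delta_rot": [0, 0, -0.04]}]}}

```text
t: 8.6
ee_pos: [0.5379, 0.0899, 0.1696]
eef_rot: [-0.62, 3.079, -0.001]
force: [1.6, -2.3, -3.7]
width: 0.0136
gripper_force: 40.5
```

```bash
python3 - <<'E'
from h import *
plan();print(manip.get_state()['ft_torque'])
p,d,c=look('side')
u,v=map(int,proj([.537,.09,.12],c))
save(cv2.resize(p[v-40:v+40,u-50:u+50],None,fx=7,fy=7,interpolation=cv2.INTER_CUBIC),'rg2.png')
E
```

```text
t 8.6 tcp [0.5379 0.0899 0.1696] yawx -157.2 tilt 0.04 F [ 1.56 -2.33 -3.71] w 0.0136 g 40.5 q [-0.6   0.19  0.4   1.77 -0.08  1.2   1.79]
[-0.5811068  -0.38485147 -0.67315082]
```

View pics/rg2.png

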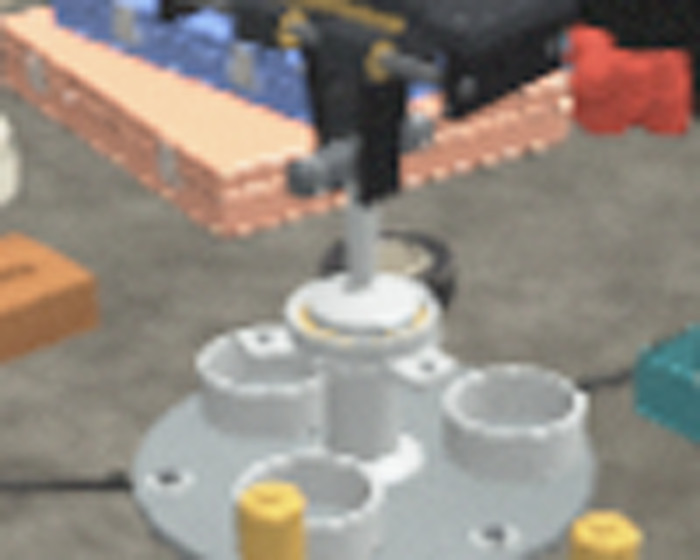

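The torque rose from 0.15 to 0.67 N m and the lobes stand between the cups, so this is the stop. One small push more, then lift out.

Call:
{"op": "step_arm", "data": {"steps": [{"claw": 255, "translation": [0, 0, 0], "delta_rot": [0, 0, -0.03]}, {"claw": 255, "translation": [0, 0, 0], "delta_rot": [0, 0, 0]}]}}

```text
t: 8.85
ee_pos: [0.5378, 0.0902, 0.1696]
eef_rot: [-0.666, 3.07, -0.0]
force: [0.6, -2.4, -3.8]
width: 0.0141
gripper_force: 41.5
```

```bash
python3 -c "
from h import *
plan();print(manip.get_state()['ft_torque'])"
```

```text
t 8.85 tcp [0.5378 0.0902 0.1696] yawx -155.5 tilt 0.01 F [ 0.56 -2.41 -3.79] w 0.0141 g 41.5 q [-0.6   0.19  0.4   1.77 -0.08  1.2   1.82]
[-0.7625651  -0.47640999 -0.84159372]
```

Call:
{"op": "step_arm", "data": {"steps": [{"claw": 255, "translation": [0, 0, 0], "delta_rot": [0, 0, 0.05]}, {"claw": 255, "translation": [0, 0, -1], "delta_rot": [0, 0, 0.02]}, {"claw": 255, "translation": [0, 0, -4], "delta_rot": [0, 0, 0]}, {"claw": 255, "translation": [0, 0, -8], "delta_rot": [0, 0, 0]}, {"claw": 255, "translation": [0, 0, -20], "delta_rot": [0, 0, 0]}, {"claw": 255, "translation": [0, 0, -20], "delta_rot": [0, 0, 0]}, {"claw": 255, "translation": [0, 0, 0], "delta_rot": [0, 0, 0.07]}, {"claw": 255, "translation": [0, 0, 0], "delta_rot": [0, 0, 0.07]}, {"claw": 255, "translation": [0, 0, 0], "delta_rot": [0, 0, 0]}]}}

```text
t: 9.75
ee_pos: [0.5376, 0.0917, 0.2235]
eef_rot: [-0.343, 3.122, 0.002]
force: [0.6, 0.0, -3.3]
width: 0.0136
gripper_force: 39.9
```

```bash
python3 - <<'E'
from h import *
plan([.4464,.3482,.1],12.3)
p,d,c=look('side')
u,v=map(int,proj([.537,.09,.12],c))
save(cv2.resize(p[v-60:v+40,u-50:u+50],None,fx=6,fy=6,interpolation=cv2.INTER_CUBIC),'rg3.png')
E
```

```text
t 9.75 tcp [0.5376 0.0917 0.2235] yawx -167.5 tilt 0.1 F [ 0.57  0.03 -3.29] w 0.0136 g 39.9 q [-0.63  0.15  0.42  1.69 -0.07  1.31  1.59]
 shift mm (tool axes now) [ 33.5 270.  123.9]
 yaw world deg -0.2  tool z rad 0.004
```

View pics/rg3.png

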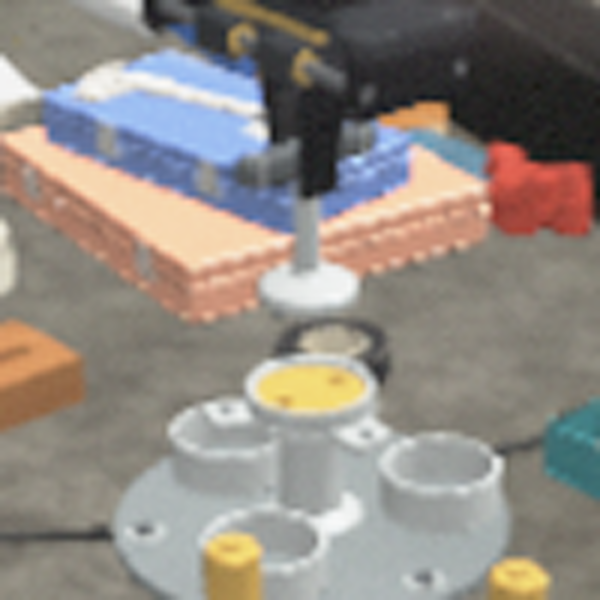

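The spanner is out, the lobes lie between the cups, and the holes are at (285,400) and (335,380). I take the spanner back to its block.

Call:
{"op": "step_arm", "data": {"steps": [{"claw": 255, "translation": [3.5, 30, 0], "delta_rot": [0, 0, 0]}, {"claw": 255, "translation": [3.5, 30, 0], "delta_rot": [0, 0, 0]}, {"claw": 255, "translation": [3.5, 30, 0], "delta_rot": [0, 0, 0]}, {"claw": 255, "translation": [3.5, 30, 0], "delta_rot": [0, 0, 0]}, {"claw": 255, "translation": [3.5, 30, 0], "delta_rot": [0, 0, 0]}, {"claw": 255, "translation": [4, 30, 0], "delta_rot": [0, 0, 0]}, {"claw": 255, "translation": [4, 30, 0], "delta_rot": [0, 0, 0]}, {"claw": 255, "translation": [4, 30, 0], "delta_rot": [0, 0, 0]}, {"claw": 255, "translation": [4, 30, 0], "delta_rot": [0, 0, 0]}, {"claw": 255, "translation": [0, 0, 20], "delta_rot": [0, 0, 0]}, {"claw": 255, "translation": [0, 0, 30], "delta_rot": [0, 0, 0]}, {"claw": 255, "translation": [0, 0, 30], "delta_rot": [0, 0, 0]}]}}

```text
t: 11.0
ee_pos: [0.4462, 0.3478, 0.1422]
eef_rot: [-0.348, 3.122, 0.002]
force: [0.4, 1.1, -3.5]
width: 0.0137
gripper_force: 39.9
```

```bash
python3 -c "
from h import *
plan([.4464,.3482,.093],12.3)"
```

```text
t 11.0 tcp [0.4462 0.3478 0.1422] yawx -167.3 tilt 0.08 F [ 0.35  1.09 -3.47] w 0.0137 g 39.9 q [-0.92  0.26  0.21  1.74 -0.06  1.15  1.1 ]
 shift mm (tool axes now) [-0.3  0.3 49.2]
 yaw world deg -0.4  tool z rad 0.007
```

Call:
{"op": "step_arm", "data": {"steps": [{"claw": 255, "translation": [0, 0, 20], "delta_rot": [0, 0, 0]}, {"claw": 255, "translation": [0, 0, 15], "delta_rot": [0, 0, 0]}, {"claw": 255, "translation": [0, 0, 8], "delta_rot": [0, 0, 0]}, {"claw": 255, "translation": [0, 0, 3], "delta_rot": [0, 0, 0]}, {"claw": 255, "translation": [0, 0, 2], "delta_rot": [0, 0, 0]}, {"claw": 255, "translation": [0, 0, 0], "delta_rot": [0, 0, 0]}]}}

```text
t: 11.6
ee_pos: [0.4468, 0.3472, 0.0952]
eef_rot: [-0.342, 3.122, 0.001]
force: [0.6, 0.4, -3.4]
width: 0.0136
gripper_force: 39.9
```

Call:
{"op": "step_arm", "data": {"steps": [{"claw": 255, "translation": [0, 0, 1.5], "delta_rot": [0, 0, 0]}, {"claw": 255, "translation": [0, 0, 1], "delta_rot": [0, 0, 0]}, {"claw": 255, "translation": [0, 0, 0], "delta_rot": [0, 0, 0]}]}}

```text
t: 11.9
ee_pos: [0.4467, 0.3472, 0.0925]
eef_rot: [-0.342, 3.122, 0.001]
force: [0.3, -0.1, -0.9]
width: 0.0137
gripper_force: 39.9
```

Call:
{"op": "step_arm", "data": {"steps": [{"claw": 60, "translation": [0, 0, 0], "delta_rot": [0, 0, 0]}, {"claw": 60, "translation": [0, 0, 0], "delta_rot": [0, 0, 0]}, {"claw": 60, "translation": [0, 0, 0], "delta_rot": [0, 0, 0]}, {"claw": 60, "translation": [0, 0, 0], "delta_rot": [0, 0, 0]}, {"claw": 60, "translation": [0, 0, -20], "delta_rot": [0, 0, 0]}, {"claw": 60, "translation": [0, 0, -30], "delta_rot": [0, 0, 0]}, {"claw": 60, "translation": [0, 0, -30], "delta_rot": [0, 0, 0]}, {"claw": 60, "translation": [0, 0, -30], "delta_rot": [0, 0, 0]}]}}

```text
t: 12.7
ee_pos: [0.4464, 0.3467, 0.2033]
eef_rot: [-0.342, 3.123, 0.0]
force: [-0.3, 0.1, -0.1]
width: 0.0644
gripper_force: 0.0
```

```bash
cat >> h.py <<'E'
def carts(quiet=False):
    out={}
    for n in('top','side'):
        p,d,c=look(n); h=cv2.cvtColor(p,cv2.COLOR_RGB2HSV); X=cloud(np.where(d>0,d,np.nan),c)
        m=cv2.inRange(h,(18,100,80),(34,255,255)); r=[]
        for ce,s,mm in blobs(m,25):
            Q=X[mm]; Q=Q[np.isfinite(Q[:,2])]
            if len(Q)<10: continue
            z=Q[:,2]; 
            if not(.04<np.median(z)<.16) or s[4]>250: continue
            zt=np.percentile(z,92); T=(abs(X[:,:,2]-zt)<.006)&mm
            uv=np.argwhere(T).mean(0); r.append(np.r_[onplane(uv[1],uv[0],c,zt)])
        out[n]=r
        if not quiet: print(n,[x.round(4).tolist() for x in r])
    return out
E
python3 - <<'E'
from h import *
plan(); carts()
p,d,c=look('top');X=cloud(d,c);Z=X[:,:,2]
# carrier
q=X-np.array([.537,.0895,0]);r=np.hypot(q[:,:,0],q[:,:,1]);a=np.degrees(np.arctan2(q[:,:,1],q[:,:,0]))
for nm,r0,r1,z0,z1 in(('lobes',.042,.056,.085,.104),('rim',.085,.11,.045,.06)):
    m=(r>r0)&(r<r1)&(Z>z0)&(Z<z1); ph=np.angle(np.exp(3j*np.radians(a[m])).mean())/3; print(nm,m.sum(),np.degrees(ph))
m=(r<.13)&(Z>.02)&(Z<.034);Q=X[m];print('plate',cv2.minEnclosingCircle((Q[:,:2]*1000).astype(np.float32)),cv2.minAreaRect((Q[:,:2]*1000).astype(np.float32)))
# rims: fit centres
m=(r<.115)&(Z>.046)&(Z<.062);Q=X[m]
from scipy.optimize import least_squares
def f(v):
    cs=np.array([[v[0]+.072*np.cos(v[2]+k*2.0944),v[1]+.072*np.sin(v[2]+k*2.0944)] for k in range(3)])
    dd=np.linalg.norm(Q[:,None,:2]-cs,axis=2); return np.abs(dd-.03125).min(1)
s=least_squares(f,[.537,.0895,-.3],loss='soft_l1',f_scale=.002);print('rimfit',s.x,np.degrees(s.x[2]),f(s.x).mean(),len(Q))
for k in range(3): print('cup',k+1,(s.x[0]+.072*np.cos(s.x[2]+k*2.0944)).round(4),(s.x[1]+.072*np.sin(s.x[2]+k*2.0944)).round(4))
# tray
m=(abs(X[:,:,0]-.645)<.085)&(abs(X[:,:,1]+.2)<.12)&(Z>.0)&(Z<.03)
h=cv2.cvtColor(p,cv2.COLOR_RGB2HSV);uv=[onplane(u,v,c,.01)[:2] for u,v in((289,166),(357,160),(355,193),(293,195))];print('tray corners rough',np.round(uv,3))
save(cv2.resize(p[140:260,140:390],None,fx=3.2,fy=3.2,interpolation=cv2.INTER_CUBIC),'top2.png')
E
```

```text
t 12.7 tcp [0.4464 0.3467 0.2033] yawx -167.5 tilt 0.0 F [-0.33  0.11 -0.08] w 0.0644 g 0.0 q [-0.93  0.21  0.22  1.66 -0.05  1.27  1.09]
top [[0.7139, 0.0013, 0.0886], [0.5427, -0.1221, 0.1101], [0.5372, -0.224, 0.1094], [0.4384, -0.1564, 0.1084], [0.4354, -0.0376, 0.11], [0.4249, -0.3032, 0.1096]]
side [[0.5406, 0.0886, 0.1082], [0.4331, -0.0452, 0.1071], [0.5425, -0.1285, 0.1073], [0.4379, -0.163, 0.1073], [0.5359, -0.2302, 0.1071], [0.4236, -0.3093, 0.1068]]
lobes 89 43.656518483969215
rim 90 -17.023869204163972
plate ((538.265380859375, 89.36968994140625), 108.9690170288086) ((536.993408203125, 88.80713653564453), (214.18896484375, 214.1946258544922), 89.83072662353516)
rimfit [ 0.53801476  0.08919155 -0.28209382] -16.162785104329387 0.0009241862066215438 208
cup 1 0.6072 0.0691
cup 2 0.5208 0.1591
cup 3 0.4861 0.0393
tray corners rough [[ 0.677 -0.084]
 [ 0.697 -0.315]
 [ 0.585 -0.305]
 [ 0.578 -0.096]]
```

View pics/top2.png

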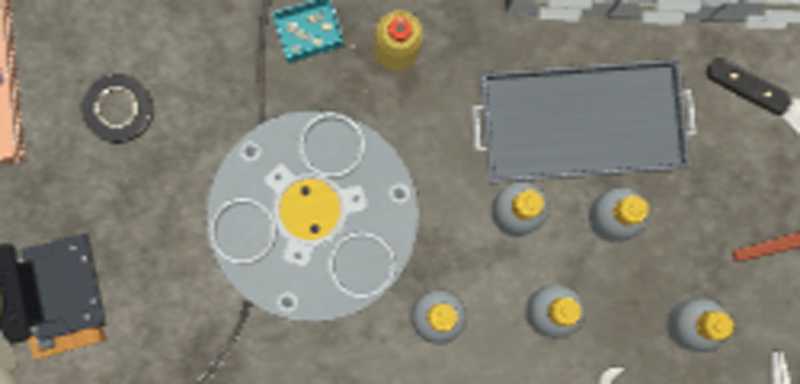

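Keeper lobes are at 43.7° against 43.5° for fully open. The five valves are at (528,205), (630,210), (442,318), (565,312) and (715,325), and the tray corners are at (483,75), (678,62), (687,165) and (492,180).

```bash
python3 - <<'E'
from h import *
c=manip.camera_info('top')
uv=[onplane(140+u/3.2,140+v/3.2,c,.02)[:2] for u,v in((483,75),(678,62),(687,165),(492,180))];print(np.round(uv,4),np.mean(uv,0))
plan([.436,-.038,.2],43.5)
E
```

```text
[[ 0.6837 -0.0896]
 [ 0.6974 -0.2949]
 [ 0.5886 -0.301 ]
 [ 0.5733 -0.0975]] [ 0.63573728 -0.19575367]
t 12.85 tcp [0.4474 0.3476 0.2041] yawx -167.5 tilt 0.23 F [-0.48 -0.84 -0.06] w 0.0658 g 0.0 q [-0.93  0.21  0.22  1.66 -0.05  1.27  1.09]
 shift mm (tool axes now) [  94.5 -374.     2.9]
 yaw world deg 31.0  tool z rad -0.541
```

Call:
{"op": "step_arm", "data": {"steps": [{"claw": 60, "translation": [8, -30, 0], "delta_rot": [0, 0, 0]}, {"claw": 60, "translation": [8, -31, 0], "delta_rot": [0, 0, 0]}, {"claw": 60, "translation": [8, -31, 0], "delta_rot": [0, 0, 0]}, {"claw": 60, "translation": [8, -31, 0], "delta_rot": [0, 0, 0]}, {"claw": 60, "translation": [8, -31, 0], "delta_rot": [0, 0, 0]}, {"claw": 60, "translation": [8, -31, 0], "delta_rot": [0, 0, 0]}, {"claw": 60, "translation": [8, -31, 0], "delta_rot": [0, 0, 0]}, {"claw": 60, "translation": [8, -31, 0], "delta_rot": [0, 0, 0]}, {"claw": 60, "translation": [8, -31, 0], "delta_rot": [0, 0, 0]}, {"claw": 60, "translation": [8, -31, 0], "delta_rot": [0, 0, 0]}, {"claw": 60, "translation": [8, -32, 0], "delta_rot": [0, 0, 0]}, {"claw": 60, "translation": [6, -32, 0], "delta_rot": [0, 0, 0]}]}}

```text
t: 14.05
ee_pos: [0.4346, -0.0389, 0.2011]
eef_rot: [0.342, -3.122, -0.0]
force: [0.6, 0.5, 0.2]
width: 0.0666
gripper_force: 0.0
```

Call:
{"op": "step_arm", "data": {"steps": [{"claw": 80, "translation": [0, 0, 10], "delta_rot": [0, 0, -0.135]}, {"claw": 80, "translation": [0, 0, 10], "delta_rot": [0, 0, -0.135]}, {"claw": 80, "translation": [0, 0, 10], "delta_rot": [0, 0, -0.135]}, {"claw": 80, "translation": [0, 0, 10], "delta_rot": [0, 0, -0.135]}, {"claw": 80, "translation": [0, 0, 0], "delta_rot": [0, 0, 0]}]}}

```text
t: 14.55
ee_pos: [0.4341, -0.0376, 0.1602]
eef_rot: [1.165, -2.914, -0.001]
force: [-0.4, 0.1, 0.8]
width: 0.0597
gripper_force: 0.0
```

```bash
python3 - <<'E'
from h import *
plan([.436,-.039,.07],43.5); carts()
p,d,c=look('side')
u,v=map(int,proj([.436,-.039,.12],c))
save(cv2.resize(p[v-45:v+45,u-45:u+45],None,fx=5,fy=5,interpolation=cv2.INTER_CUBIC),'D1.png')
E
```

```text
t 14.55 tcp [ 0.4341 -0.0376  0.1602] yawx -136.4 tilt 0.19 F [-0.36  0.12  0.76] w 0.0597 g 0.0 q [-0.62 -0.08  0.59  2.04  0.05  1.17  2.28]
 shift mm (tool axes now) [-0.7 -2.4 90.2]
 yaw world deg -0.1  tool z rad 0.001
top [[0.7138, 0.0002, 0.0879], [0.5433, -0.1226, 0.1093], [0.5373, -0.2237, 0.1095], [0.4244, -0.3028, 0.1089]]
side [[0.552, 0.0824, 0.1082], [0.4332, -0.0454, 0.1073], [0.5417, -0.1298, 0.1078], [0.4375, -0.1632, 0.1073], [0.5355, -0.2308, 0.1071], [0.4233, -0.3102, 0.1079]]
```

View pics/D1.png

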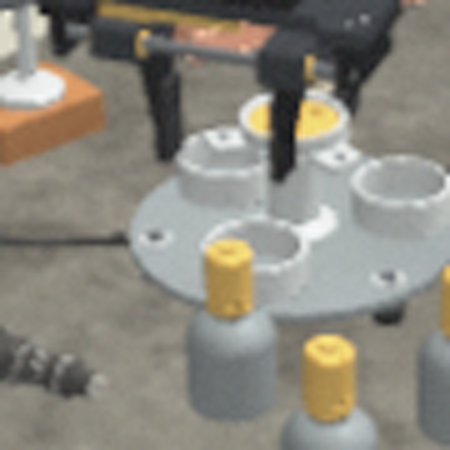

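The valve at (228,275) stands midway between the fingers (165 and 285), and the spanner stands in its block. Grip and weigh.

Call:
{"op": "step_arm", "data": {"steps": [{"claw": 80, "translation": [-0.7, -2, 20], "delta_rot": [0, 0, 0]}, {"claw": 80, "translation": [0, 0, 30], "delta_rot": [0, 0, 0]}, {"claw": 80, "translation": [0, 0, 25], "delta_rot": [0, 0, 0]}, {"claw": 80, "translation": [0, 0, 15], "delta_rot": [0, 0, 0]}, {"claw": 255, "translation": [0, 0, 0], "delta_rot": [0, 0, 0]}, {"claw": 255, "translation": [0, 0, 0], "delta_rot": [0, 0, 0]}, {"claw": 255, "translation": [0, 0, 0], "delta_rot": [0, 0, 0]}, {"claw": 255, "translation": [0, 0, 0], "delta_rot": [0, 0, 0]}, {"claw": 255, "translation": [0, 0, 0], "delta_rot": [0, 0, 0]}, {"claw": 255, "translation": [0, 0, 0], "delta_rot": [0, 0, 0]}], "newtons": 40}}

```text
t: 15.7
ee_pos: [0.4376, -0.0383, 0.0725]
eef_rot: [-1.162, 2.918, 0.0]
force: [-0.5, 1.4, 3.4]
width: 0.0269
gripper_force: 39.8
```

Call:
{"op": "step_arm", "data": {"steps": [{"claw": 255, "translation": [0, 0, -10], "delta_rot": [0, 0, 0]}, {"claw": 255, "translation": [0, 0, -25], "delta_rot": [0, 0, 0]}, {"claw": 255, "translation": [0, 0, -30], "delta_rot": [0, 0, 0]}, {"claw": 255, "translation": [0, 0, -20], "delta_rot": [0, 0, 0]}, {"claw": 255, "translation": [0, 0, 0], "delta_rot": [0, 0, 0]}, {"claw": 255, "translation": [0, 0, 0], "delta_rot": [0, 0, 0]}]}}

```text
t: 16.3
ee_pos: [0.4372, -0.0385, 0.1568]
eef_rot: [-1.163, 2.918, 0.001]
force: [-0.5, -0.5, -3.1]
width: 0.0273
gripper_force: 39.8
```

```bash
python3 -c "
from h import *
plan([.486,.039,.16],43.5)
print('tray');plan([.632,-.146,.16],16)"
```

```text
t 16.3 tcp [ 0.4372 -0.0385  0.1568] yawx -136.6 tilt 0.03 F [-0.5  -0.53 -3.14] w 0.0273 g 39.8 q [-0.63 -0.07  0.6   2.04  0.04  1.16  2.28]
 shift mm (tool axes now) [-88.8  22.7  -3.1]
 yaw world deg 0.1  tool z rad -0.001
tray
t 16.3 tcp [ 0.4372 -0.0385  0.1568] yawx -136.6 tilt 0.03 F [-0.5  -0.53 -3.14] w 0.0273 g 39.8 q [-0.63 -0.07  0.6   2.04  0.04  1.16  2.28]
 shift mm (tool axes now) [ -67.6 -212.    -3.2]
 yaw world deg -27.4  tool z rad 0.479
```

Force −3.1 N means spent. It goes to the tray, lifted first so that it clears the others.

Call:
{"op": "step_arm", "data": {"steps": [{"claw": 255, "translation": [0, 0, -25], "delta_rot": [0, 0, 0]}, {"claw": 255, "translation": [0, 0, -25], "delta_rot": [0, 0, 0]}, {"claw": 255, "translation": [-9, -30, 0], "delta_rot": [0, 0, 0]}, {"claw": 255, "translation": [-9, -30, 0], "delta_rot": [0, 0, 0]}, {"claw": 255, "translation": [-9, -30, 0], "delta_rot": [0, 0, 0]}, {"claw": 255, "translation": [-10, -30, 0], "delta_rot": [0, 0, 0]}, {"claw": 255, "translation": [-10, -30, 0], "delta_rot": [0, 0, 0]}, {"claw": 255, "translation": [-10, -30, 0], "delta_rot": [0, 0, 0]}, {"claw": 255, "translation": [-10, -31, 0], "delta_rot": [0, 0, 0]}, {"claw": 255, "translation": [0, 0, 0], "delta_rot": [0, 0, 0]}]}}

```text
t: 17.3
ee_pos: [0.6287, -0.1479, 0.2038]
eef_rot: [1.155, -2.917, 0.0]
force: [-1.0, -0.3, -3.2]
width: 0.0271
gripper_force: 39.9
```

Call:
{"op": "step_arm", "data": {"steps": [{"claw": 255, "translation": [0, 0, 0], "delta_rot": [0, 0, 0.12]}, {"claw": 255, "translation": [0, 0, 0], "delta_rot": [0, 0, 0.12]}, {"claw": 255, "translation": [0, 0, 0], "delta_rot": [0, 0, 0.12]}, {"claw": 255, "translation": [0, 0, 0], "delta_rot": [0, 0, 0.12]}, {"claw": 255, "translation": [0, 0, 0], "delta_rot": [0, 0, 0]}]}}

```text
t: 17.8
ee_pos: [0.6273, -0.1436, 0.2054]
eef_rot: [0.433, -3.109, 0.001]
force: [-0.2, 0.3, -3.0]
width: 0.0272
gripper_force: 39.9
```

```bash
python3 -c "
from h import *
plan([.632,-.146,.08],16)"
```

```text
t 17.8 tcp [ 0.6273 -0.1436  0.2054] yawx -164.1 tilt 0.18 F [-0.18  0.32 -2.95] w 0.0272 g 39.9 q [-0.2   0.41  0.48  1.45 -0.19  1.33  2.13]
 shift mm (tool axes now) [ -4.2  -3.6 125.4]
 yaw world deg 0.1  tool z rad -0.002
```

Call:
{"op": "step_arm", "data": {"steps": [{"claw": 255, "translation": [-4, -3, 30], "delta_rot": [0, 0, 0]}, {"claw": 255, "translation": [0, 0, 35], "delta_rot": [0, 0, 0]}, {"claw": 255, "translation": [0, 0, 35], "delta_rot": [0, 0, 0]}, {"claw": 255, "translation": [0, 0, 17], "delta_rot": [0, 0, 0]}, {"claw": 255, "translation": [0, 0, 6], "delta_rot": [0, 0, 0]}, {"claw": 255, "translation": [0, 0, 3], "delta_rot": [0, 0, 0]}, {"claw": 255, "translation": [0, 0, 0], "delta_rot": [0, 0, 0]}]}}

```text
t: 18.5
ee_pos: [0.6331, -0.146, 0.0817]
eef_rot: [-0.438, 3.111, -0.002]
force: [0.8, 0.4, -2.3]
width: 0.0272
gripper_force: 39.9
```

Call:
{"op": "step_arm", "data": {"steps": [{"claw": 255, "translation": [0, 0, 3], "delta_rot": [0, 0, 0]}, {"claw": 255, "translation": [0, 0, 2], "delta_rot": [0, 0, 0]}, {"claw": 255, "translation": [0, 0, 0], "delta_rot": [0, 0, 0]}]}}

```text
t: 18.8
ee_pos: [0.6328, -0.1459, 0.0763]
eef_rot: [0.436, -3.111, 0.001]
force: [0.3, -0.6, -2.9]
width: 0.0273
gripper_force: 39.9
```

Call:
{"op": "step_arm", "data": {"steps": [{"claw": 255, "translation": [0, 0, 1], "delta_rot": [0, 0, 0]}, {"claw": 255, "translation": [0, 0, 1], "delta_rot": [0, 0, 0]}, {"claw": 255, "translation": [0, 0, 0], "delta_rot": [0, 0, 0]}]}}

```text
t: 19.1
ee_pos: [0.6335, -0.1458, 0.0755]
eef_rot: [-0.436, 3.11, -0.001]
force: [-2.4, 1.7, 7.3]
width: 0.0273
gripper_force: 39.9
```

Contact with the tray floor. Release and rise, then cartridge A.

Call:
{"op": "step_arm", "data": {"steps": [{"claw": 110, "translation": [0, 0, -0.8], "delta_rot": [0, 0, 0]}, {"claw": 90, "translation": [0, 0, 0], "delta_rot": [0, 0, 0]}, {"claw": 80, "translation": [0, 0, 0], "delta_rot": [0, 0, 0]}, {"claw": 80, "translation": [0, 0, 0], "delta_rot": [0, 0, 0]}, {"claw": 80, "translation": [0, 0, 0], "delta_rot": [0, 0, 0]}, {"claw": 80, "translation": [0, 0, -20], "delta_rot": [0, 0, 0]}, {"claw": 80, "translation": [0, 0, -30], "delta_rot": [0, 0, 0]}, {"claw": 80, "translation": [0, 0, -30], "delta_rot": [0, 0, 0]}, {"claw": 80, "translation": [30, 0, 0], "delta_rot": [0, 0, 0]}, {"claw": 80, "translation": [30, 0, 0], "delta_rot": [0, 0, 0]}, {"claw": 80, "translation": [20, -40, 0], "delta_rot": [0, 0, 0]}, {"claw": 80, "translation": [0, 0, 0], "delta_rot": [0, 0, 0]}]}}

```text
t: 20.3
ee_pos: [0.5643, -0.2128, 0.1557]
eef_rot: [0.424, -3.112, 0.006]
force: [-0.3, -0.4, 0.3]
width: 0.0597
gripper_force: 0.0
```

```bash
python3 - <<'E'
from h import *
carts(); plan([.543,-.1235,.16],16)
E
```

```text
top [[0.7126, 0.0009, 0.0879], [0.6305, -0.1456, 0.112], [0.5429, -0.1219, 0.109], [0.439, -0.1566, 0.1095]]
side [[0.5405, 0.0886, 0.1082], [0.5419, -0.1285, 0.1077], [0.4378, -0.1632, 0.1075], [0.5349, -0.2313, 0.1076], [0.4233, -0.3091, 0.1071]]
t 20.4 tcp [ 0.5665 -0.2076  0.1552] yawx -164.2 tilt 0.06 F [ 0.5  -0.04 -0.66] w 0.0596 g 0.0 q [-0.13  0.35  0.5   1.63 -0.18  1.2   2.26]
 shift mm (tool axes now) [-0.3 87.3 -4.9]
 yaw world deg 0.2  tool z rad -0.003
```

I ended nearer to B, so I take B first. It is at (0.539, −0.224) with the ~2 mm x bias of the top camera.

Call:
{"op": "step_arm", "data": {"steps": [{"claw": 80, "translation": [31, -8.5, 0], "delta_rot": [0, 0, 0]}, {"claw": 80, "translation": [0, 0, 10], "delta_rot": [0, 0, 0]}, {"claw": 80, "translation": [0, 0, 30], "delta_rot": [0, 0, 0]}, {"claw": 80, "translation": [0, 0, 25], "delta_rot": [0, 0, 0]}, {"claw": 80, "translation": [0, 0, 14], "delta_rot": [0, 0, 0]}, {"claw": 255, "translation": [0, 0, 0], "delta_rot": [0, 0, 0]}, {"claw": 255, "translation": [0, 0, 0], "delta_rot": [0, 0, 0]}, {"claw": 255, "translation": [0, 0, 0], "delta_rot": [0, 0, 0]}, {"claw": 255, "translation": [0, 0, 0], "delta_rot": [0, 0, 0]}, {"claw": 255, "translation": [0, 0, 0], "delta_rot": [0, 0, 0]}, {"claw": 255, "translation": [0, 0, 0], "delta_rot": [0, 0, 0]}]}}

```text
t: 21.5
ee_pos: [0.5399, -0.2235, 0.0768]
eef_rot: [-0.435, 3.11, -0.003]
force: [0.1, -2.1, 2.5]
width: 0.0268
gripper_force: 40.0
```

Call:
{"op": "step_arm", "data": {"steps": [{"claw": 255, "translation": [0, 0, -10], "delta_rot": [0, 0, 0]}, {"claw": 255, "translation": [0, 0, -30], "delta_rot": [0, 0, 0]}, {"claw": 255, "translation": [0, 0, -40], "delta_rot": [0, 0, 0]}, {"claw": 255, "translation": [0, 0, -30], "delta_rot": [0, 0, 0]}, {"claw": 255, "translation": [0, 0, -20], "delta_rot": [0, 0, 0]}, {"claw": 255, "translation": [0, 0, 0], "delta_rot": [0, 0, 0]}, {"claw": 255, "translation": [0, 0, 0], "delta_rot": [0, 0, 0]}]}}

```text
t: 22.2
ee_pos: [0.5388, -0.2226, 0.205]
eef_rot: [0.436, -3.11, -0.0]
force: [-0.4, -0.7, -5.9]
width: 0.027
gripper_force: 40.0
```

```bash
python3 -c "
from h import *
plan([.6075,.069,.2],-16.5)
print('tray');plan([.640,-.246,.2],16)"
```

```text
t 22.2 tcp [ 0.5388 -0.2226  0.205 ] yawx -164.0 tilt 0.08 F [-0.41 -0.71 -5.95] w 0.027 g 40.0 q [-0.13  0.27  0.53  1.63 -0.14  1.29  2.27]
 shift mm (tool axes now) [-146.2  261.4    4.9]
 yaw world deg -32.5  tool z rad 0.567
tray
t 22.2 tcp [ 0.5388 -0.2226  0.205 ] yawx -164.0 tilt 0.08 F [-0.41 -0.71 -5.95] w 0.027 g 40.0 q [-0.13  0.27  0.53  1.63 -0.14  1.29  2.27]
 shift mm (tool axes now) [-90.8 -50.3   4.9]
 yaw world deg 0.0  tool z rad -0.001
```

5.95 N means charged. B goes to cup 1.

Call:
{"op": "step_arm", "data": {"steps": [{"claw": 255, "translation": [-16, 29, 0], "delta_rot": [0, 0, 0]}, {"claw": 255, "translation": [-16, 29, 0], "delta_rot": [0, 0, 0]}, {"claw": 255, "translation": [-16, 29, 0], "delta_rot": [0, 0, 0]}, {"claw": 255, "translation": [-16, 29, 0], "delta_rot": [0, 0, 0]}, {"claw": 255, "translation": [-16, 29, 0], "delta_rot": [0, 0, 0]}, {"claw": 255, "translation": [-16, 29, 0], "delta_rot": [0, 0, 0]}, {"claw": 255, "translation": [-16, 29, 0], "delta_rot": [0, 0, 0]}, {"claw": 255, "translation": [-16, 29, 0], "delta_rot": [0, 0, 0]}, {"claw": 255, "translation": [-18, 29, 0], "delta_rot": [0, 0, 0]}]}}

```text
t: 23.1
ee_pos: [0.6069, 0.0693, 0.2033]
eef_rot: [0.435, -3.107, 0.002]
force: [0.5, -0.3, -6.3]
width: 0.027
gripper_force: 40.0
```

Call:
{"op": "step_arm", "data": {"steps": [{"claw": 255, "translation": [0, 0, 0], "delta_rot": [0, 0, 0.142]}, {"claw": 255, "translation": [0, 0, 0], "delta_rot": [0, 0, 0.142]}, {"claw": 255, "translation": [0, 0, 0], "delta_rot": [0, 0, 0.142]}, {"claw": 255, "translation": [0, 0, 0], "delta_rot": [0, 0, 0.142]}, {"claw": 255, "translation": [0, 0, 0], "delta_rot": [0, 0, 0]}, {"claw": 255, "translation": [0, 0, 0], "delta_rot": [0, 0, 0]}]}}

```text
t: 23.7
ee_pos: [0.6073, 0.0681, 0.2042]
eef_rot: [-0.446, -3.107, 0.003]
force: [1.1, 0.8, -6.3]
width: 0.0271
gripper_force: 40.0
```

```bash
python3 -c "
from h import *
plan([.6075,.069,.14],-16.5)"
```

```text
t 23.7 tcp [0.6073 0.0681 0.2042] yawx 163.7 tilt 0.17 F [ 1.07  0.77 -6.32] w 0.0271 g 40.0 q [-0.54  0.33  0.45  1.55 -0.14  1.3   1.21]
 shift mm (tool axes now) [-0.1  1.  64.2]
 yaw world deg -0.2  tool z rad 0.003
```

Call:
{"op": "step_arm", "data": {"steps": [{"claw": 255, "translation": [0, 1, 30], "delta_rot": [0, 0, 0]}, {"claw": 255, "translation": [0, 0, 30], "delta_rot": [0, 0, 0]}, {"claw": 255, "translation": [0, 0, 6], "delta_rot": [0, 0, 0]}, {"claw": 255, "translation": [0, 0, 4], "delta_rot": [0, 0, 0]}, {"claw": 255, "translation": [0, 0, 4], "delta_rot": [0, 0, 0]}, {"claw": 255, "translation": [0, 0, 4], "delta_rot": [0, 0, 0]}]}}

```text
t: 24.3
ee_pos: [0.6092, 0.0691, 0.1289]
eef_rot: [0.452, 3.107, -0.0]
force: [0.2, -0.6, -5.8]
width: 0.027
gripper_force: 40.0
```

```bash
python3 -c "
from h import *
plan([.6075,.069,.105],-16.5);print(manip.get_state()['ft_torque'])"
```

```text
t 24.3 tcp [0.6092 0.0691 0.1289] yawx 163.4 tilt 0.11 F [ 0.2  -0.56 -5.85] w 0.027 g 40.0 q [-0.53  0.39  0.43  1.63 -0.17  1.16  1.22]
 shift mm (tool axes now) [ 1.6 -0.5 23.9]
 yaw world deg 0.1  tool z rad -0.001
[ 0.01905082 -0.04206906  0.03749244]
```

Foot at 0.052, just below the rim, with no side force. I continue down.

Call:
{"op": "step_arm", "data": {"steps": [{"claw": 255, "translation": [0.8, -0.3, 4], "delta_rot": [0, 0, 0]}, {"claw": 255, "translation": [0, 0, 5], "delta_rot": [0, 0, 0]}, {"claw": 255, "translation": [0, 0, 5], "delta_rot": [0, 0, 0]}, {"claw": 255, "translation": [0, 0, 5], "delta_rot": [0, 0, 0]}, {"claw": 255, "translation": [0, 0, 0], "delta_rot": [0, 0, 0]}]}}

```text
t: 24.8
ee_pos: [0.6072, 0.0692, 0.108]
eef_rot: [-0.453, -3.108, 0.001]
force: [0.8, 0.9, -7.2]
width: 0.0271
gripper_force: 40.0
```

Call:
{"op": "step_arm", "data": {"steps": [{"claw": 255, "translation": [0, 0, 2], "delta_rot": [0, 0, 0]}, {"claw": 255, "translation": [0, 0, 1], "delta_rot": [0, 0, 0]}, {"claw": 255, "translation": [0, 0, 0], "delta_rot": [0, 0, 0]}]}}

```text
t: 25.1
ee_pos: [0.6075, 0.069, 0.1057]
eef_rot: [-0.453, -3.109, 0.001]
force: [0.6, 0.9, -6.9]
width: 0.0275
gripper_force: 40.0
```

Call:
{"op": "step_arm", "data": {"steps": [{"claw": 255, "translation": [0, 0, 0.8], "delta_rot": [0, 0, 0]}, {"claw": 255, "translation": [0, 0, 0.7], "delta_rot": [0, 0, 0]}, {"claw": 255, "translation": [0, 0, 0], "delta_rot": [0, 0, 0]}]}}

```text
t: 25.4
ee_pos: [0.6078, 0.0688, 0.1048]
eef_rot: [0.453, 3.108, -0.001]
force: [-0.1, -0.8, -0.6]
width: 0.027
gripper_force: 40.0
```

Seated. Release, rise, and go to A.

Call:
{"op": "step_arm", "data": {"steps": [{"claw": 120, "translation": [0, 0, 0], "delta_rot": [0, 0, 0]}, {"claw": 120, "translation": [0, 0, 0], "delta_rot": [0, 0, 0]}, {"claw": 120, "translation": [0, 0, 0], "delta_rot": [0, 0, 0]}, {"claw": 120, "translation": [0, 0, 0], "delta_rot": [0, 0, 0]}, {"claw": 120, "translation": [0, 0, -10], "delta_rot": [0, 0, 0]}, {"claw": 120, "translation": [0, 0, -30], "delta_rot": [0, 0, 0]}, {"claw": 80, "translation": [0, 0, -30], "delta_rot": [0, 0, 0]}, {"claw": 80, "translation": [0, 0, -10], "delta_rot": [0, 0, 0]}, {"claw": 80, "translation": [1, -29, 0], "delta_rot": [0, 0, 0]}, {"claw": 80, "translation": [1, -29, 0], "delta_rot": [0, 0, 0]}, {"claw": 80, "translation": [1, -29, 0], "delta_rot": [0, 0, 0]}]}}

```text
t: 26.5
ee_pos: [0.5793, -0.0144, 0.1846]
eef_rot: [0.452, 3.109, -0.001]
force: [0.2, -1.0, 0.1]
width: 0.0594
gripper_force: 0.0
```

Call:
{"op": "step_arm", "data": {"steps": [{"claw": 80, "translation": [1, -29, 0], "delta_rot": [0, 0, 0]}, {"claw": 80, "translation": [1, -29, 0], "delta_rot": [0, 0, 0]}, {"claw": 80, "translation": [1, -28, 0], "delta_rot": [0, 0, 0]}, {"claw": 80, "translation": [0, -28, 0], "delta_rot": [0, 0, 0]}, {"claw": 80, "translation": [0, 0, 20], "delta_rot": [0, 0, 0]}, {"claw": 80, "translation": [0, 0, 0], "delta_rot": [0, 0, 0]}]}}

```text
t: 27.1
ee_pos: [0.5429, -0.1224, 0.1628]
eef_rot: [-0.455, -3.105, 0.001]
force: [0.4, 0.0, 0.3]
width: 0.0595
gripper_force: 0.0
```

```bash
python3 - <<'E'
from h import *
carts(); plan([.5445,-.1222,.076])
E
```

```text
top [[0.7134, 0.0009, 0.0879], [0.6044, 0.0673, 0.137], [0.4243, -0.3023, 0.1097]]
side [[0.6012, 0.0599, 0.1386], [0.5401, 0.0874, 0.1088], [0.5423, -0.1295, 0.1075], [0.4375, -0.1634, 0.1071], [0.4235, -0.3092, 0.107]]
t 27.2 tcp [ 0.5443 -0.1213  0.1646] yawx 163.4 tilt 0.06 F [-0.29  0.38  1.04] w 0.0598 g 0.0 q [-0.33  0.24  0.54  1.74 -0.13  1.19  1.53]
 shift mm (tool axes now) [-0.5 -0.7 88.6]
```

Call:
{"op": "step_arm", "data": {"steps": [{"claw": 80, "translation": [0, -0.5, 28], "delta_rot": [0, 0, 0]}, {"claw": 80, "translation": [0, 0, 30], "delta_rot": [0, 0, 0]}, {"claw": 80, "translation": [0, 0, 20], "delta_rot": [0, 0, 0]}, {"claw": 80, "translation": [0, 0, 10], "delta_rot": [0, 0, 0]}, {"claw": 255, "translation": [0, 0, 0], "delta_rot": [0, 0, 0]}, {"claw": 255, "translation": [0, 0, 0], "delta_rot": [0, 0, 0]}, {"claw": 255, "translation": [0, 0, 0], "delta_rot": [0, 0, 0]}, {"claw": 255, "translation": [0, 0, 0], "delta_rot": [0, 0, 0]}, {"claw": 255, "translation": [0, 0, 0], "delta_rot": [0, 0, 0]}, {"claw": 255, "translation": [0, 0, 0], "delta_rot": [0, 0, 0]}]}}

```text
t: 28.2
ee_pos: [0.5446, -0.1224, 0.0771]
eef_rot: [0.453, 3.108, -0.001]
force: [-0.1, 0.5, 4.6]
width: 0.0273
gripper_force: 40.0
```

Call:
{"op": "step_arm", "data": {"steps": [{"claw": 255, "translation": [0, 0, -10], "delta_rot": [0, 0, 0]}, {"claw": 255, "translation": [0, 0, -30], "delta_rot": [0, 0, 0]}, {"claw": 255, "translation": [0, 0, -40], "delta_rot": [0, 0, 0]}, {"claw": 255, "translation": [0, 0, -30], "delta_rot": [0, 0, 0]}, {"claw": 255, "translation": [0, 0, -25], "delta_rot": [0, 0, 0]}, {"claw": 255, "translation": [0, 0, 0], "delta_rot": [0, 0, 0]}, {"claw": 255, "translation": [0, 0, 0], "delta_rot": [0, 0, 0]}]}}

```text
t: 28.9
ee_pos: [0.544, -0.1224, 0.2114]
eef_rot: [0.453, 3.109, -0.001]
force: [-0.2, 0.5, -2.5]
width: 0.0272
gripper_force: 40.0
```

```bash
python3 -c "
from h import *
plan([.5217,.1595,.21],-60)
print('tray');plan([.640,-.246,.2],16)"
```

```text
t 28.9 tcp [ 0.544  -0.1224  0.2114] yawx 163.4 tilt 0.04 F [-0.16  0.55 -2.46] w 0.0272 g 40.0 q [-0.34  0.2   0.56  1.69 -0.11  1.29  1.51]
 shift mm (tool axes now) [101.9 263.8   1.3]
 yaw world deg -43.4  tool z rad 0.758
tray
t 28.9 tcp [ 0.544  -0.1224  0.2114] yawx 163.4 tilt 0.04 F [-0.16  0.55 -2.46] w 0.0272 g 40.0 q [-0.34  0.2   0.56  1.69 -0.11  1.29  1.51]
 shift mm (tool axes now) [-127.3  -91.    11.5]
 yaw world deg 32.6  tool z rad -0.569
```

2.5 N means spent. A goes to the tray's other half.

Call:
{"op": "step_arm", "data": {"steps": [{"claw": 255, "translation": [-25, -18, 0], "delta_rot": [0, 0, 0]}, {"claw": 255, "translation": [-25, -18, 0], "delta_rot": [0, 0, 0]}, {"claw": 255, "translation": [-25, -18, 0], "delta_rot": [0, 0, 0]}, {"claw": 255, "translation": [-26, -18, 0], "delta_rot": [0, 0, 0]}, {"claw": 255, "translation": [-26, -19, 0], "delta_rot": [0, 0, 0]}, {"claw": 255, "translation": [0, 0, 20], "delta_rot": [0, 0, 0]}, {"claw": 255, "translation": [0, 0, 40], "delta_rot": [0, 0, 0]}, {"claw": 255, "translation": [0, 0, 40], "delta_rot": [0, 0, 0]}, {"claw": 255, "translation": [0, 0, 20], "delta_rot": [0, 0, 0]}, {"claw": 255, "translation": [0, 0, 6], "delta_rot": [0, 0, 0]}, {"claw": 255, "translation": [0, 0, 0], "delta_rot": [0, 0, 0]}]}}

```text
t: 30.0
ee_pos: [0.639, -0.2458, 0.084]
eef_rot: [-0.453, -3.106, 0.001]
force: [0.7, -0.8, -2.3]
width: 0.0269
gripper_force: 40.0
```

```bash
python3 -c "
from h import *
plan([.640,-.246,.08])"
```

```text
t 30.0 tcp [ 0.639  -0.2458  0.084 ] yawx 163.4 tilt 0.17 F [ 0.68 -0.77 -2.3 ] w 0.0269 g 40.0 q [-0.08  0.61  0.55  1.46 -0.33  1.16  1.8 ]
 shift mm (tool axes now) [-1.   0.1  4. ]
```

Call:
{"op": "step_arm", "data": {"steps": [{"claw": 255, "translation": [0, 0, 2], "delta_rot": [0, 0, 0]}, {"claw": 255, "translation": [0, 0, 1], "delta_rot": [0, 0, 0]}, {"claw": 255, "translation": [0, 0, 0], "delta_rot": [0, 0, 0]}]}}

```text
t: 30.3
ee_pos: [0.6403, -0.2461, 0.0834]
eef_rot: [0.453, 3.107, -0.001]
force: [-0.2, 0.9, -2.1]
width: 0.0271
gripper_force: 40.0
```

Call:
{"op": "step_arm", "data": {"steps": [{"claw": 255, "translation": [0, 0, 1], "delta_rot": [0, 0, 0]}, {"claw": 255, "translation": [0, 0, 0], "delta_rot": [0, 0, 0]}]}}

```text
t: 30.5
ee_pos: [0.64, -0.2459, 0.0818]
eef_rot: [0.453, 3.108, -0.001]
force: [0.4, -0.3, -3.2]
width: 0.0273
gripper_force: 40.0
```

Call:
{"op": "step_arm", "data": {"steps": [{"claw": 255, "translation": [0, 0, 1.5], "delta_rot": [0, 0, 0]}, {"claw": 255, "translation": [0, 0, 0.5], "delta_rot": [0, 0, 0]}, {"claw": 255, "translation": [0, 0, 0], "delta_rot": [0, 0, 0]}]}}

```text
t: 30.8
ee_pos: [0.6402, -0.2461, 0.0801]
eef_rot: [0.453, 3.108, -0.001]
force: [-2.2, 1.0, 4.4]
width: 0.0269
gripper_force: 40.0
```

Call:
{"op": "step_arm", "data": {"steps": [{"claw": 255, "translation": [0, 0, 0.8], "delta_rot": [0, 0, 0]}, {"claw": 255, "translation": [0, 0, 0], "delta_rot": [0, 0, 0]}]}}

```text
t: 31.0
ee_pos: [0.6404, -0.2462, 0.0802]
eef_rot: [0.453, 3.107, -0.001]
force: [-3.4, 2.2, 9.5]
width: 0.0271
gripper_force: 40.0
```

Call:
{"op": "step_arm", "data": {"steps": [{"claw": 110, "translation": [0, 0, -1], "delta_rot": [0, 0, 0]}, {"claw": 80, "translation": [0, 0, 0], "delta_rot": [0, 0, 0]}, {"claw": 80, "translation": [0, 0, 0], "delta_rot": [0, 0, 0]}, {"claw": 80, "translation": [0, 0, 0], "delta_rot": [0, 0, 0]}, {"claw": 80, "translation": [0, 0, -20], "delta_rot": [0, 0, 0]}, {"claw": 80, "translation": [0, 0, -40], "delta_rot": [0, 0, 0]}, {"claw": 80, "translation": [0, 0, -30], "delta_rot": [0, 0, 0]}]}}

```text
t: 31.7
ee_pos: [0.64, -0.2461, 0.1714]
eef_rot: [0.454, 3.108, -0.002]
force: [1.1, -0.6, 0.3]
width: 0.0591
gripper_force: 0.0
```

Call:
{"op": "step_arm", "data": {"steps": [{"claw": 80, "translation": [27, 3.5, 0], "delta_rot": [0, 0, 0]}, {"claw": 80, "translation": [27, 3.5, 0], "delta_rot": [0, 0, 0]}, {"claw": 80, "translation": [27, 3.5, 0], "delta_rot": [0, 0, 0]}, {"claw": 80, "translation": [27, 3.5, 0], "delta_rot": [0, 0, 0]}, {"claw": 80, "translation": [27, 3.5, 0], "delta_rot": [0, 0, 0]}, {"claw": 80, "translation": [27, 3.5, 0], "delta_rot": [0, 0, 0]}, {"claw": 80, "translation": [27, 3.5, 0], "delta_rot": [0, 0, 0]}, {"claw": 80, "translation": [27, 3.5, 0], "delta_rot": [0, 0, 0]}, {"claw": 80, "translation": [0, 0, 10], "delta_rot": [0, 0, 0]}, {"claw": 80, "translation": [0, 0, 0], "delta_rot": [0, 0, 0]}]}}

```text
t: 32.7
ee_pos: [0.4405, -0.157, 0.159]
eef_rot: [-0.452, -3.108, 0.0]
force: [-1.3, -0.6, 0.7]
width: 0.0599
gripper_force: 0.0
```

```bash
python3 - <<'E'
from h import *
carts(); plan([.441,-.157,.078])
E
```

```text
top [[0.7132, 0.0022, 0.088], [0.6383, -0.2452, 0.1113], [0.6299, -0.1457, 0.1123], [0.6043, 0.0678, 0.1379], [0.4452, -0.1227, 0.2525]]
side [[0.6053, 0.0603, 0.1363], [0.6364, -0.2526, 0.1105], [0.4374, -0.1636, 0.1081], [0.4233, -0.3094, 0.1076]]
t 32.8 tcp [ 0.4414 -0.1577  0.1597] yawx 163.4 tilt 0.07 F [-0.11 -0.14  0.67] w 0.0598 g 0.0 q [-0.33  0.01  0.59  1.97 -0.01  1.16  1.54]
 shift mm (tool axes now) [ 0.6  0.7 81.7]
```

C has not moved in the side view, so I grip it.

Call:
{"op": "step_arm", "data": {"steps": [{"claw": 80, "translation": [0, 0, 25], "delta_rot": [0, 0, 0]}, {"claw": 80, "translation": [0, 0, 30], "delta_rot": [0, 0, 0]}, {"claw": 80, "translation": [0, 0, 18], "delta_rot": [0, 0, 0]}, {"claw": 80, "translation": [0, 0, 8], "delta_rot": [0, 0, 0]}, {"claw": 255, "translation": [0, 0, 0], "delta_rot": [0, 0, 0]}, {"claw": 255, "translation": [0, 0, 0], "delta_rot": [0, 0, 0]}, {"claw": 255, "translation": [0, 0, 0], "delta_rot": [0, 0, 0]}, {"claw": 255, "translation": [0, 0, 0], "delta_rot": [0, 0, 0]}, {"claw": 255, "translation": [0, 0, 0], "delta_rot": [0, 0, 0]}, {"claw": 255, "translation": [0, 0, 0], "delta_rot": [0, 0, 0]}]}}

```text
t: 33.8
ee_pos: [0.4414, -0.1572, 0.0792]
eef_rot: [0.453, 3.108, -0.001]
force: [-0.4, 0.8, 4.1]
width: 0.0272
gripper_force: 40.0
```

Call:
{"op": "step_arm", "data": {"steps": [{"claw": 255, "translation": [0, 0, -10], "delta_rot": [0, 0, 0]}, {"claw": 255, "translation": [0, 0, -30], "delta_rot": [0, 0, 0]}, {"claw": 255, "translation": [0, 0, -40], "delta_rot": [0, 0, 0]}, {"claw": 255, "translation": [0, 0, -30], "delta_rot": [0, 0, 0]}, {"claw": 255, "translation": [0, 0, -25], "delta_rot": [0, 0, 0]}, {"claw": 255, "translation": [0, 0, 0], "delta_rot": [0, 0, 0]}, {"claw": 255, "translation": [0, 0, 0], "delta_rot": [0, 0, 0]}]}}

```text
t: 34.5
ee_pos: [0.4404, -0.1573, 0.213]
eef_rot: [-0.453, -3.108, 0.001]
force: [-0.5, 0.9, -7.1]
width: 0.0271
gripper_force: 40.0
```

```bash
python3 -c "
from h import *
plan([.4863,.0399,.20],43.5)
plan([.5217,.1595,.2],-60)"
```

```text
t 34.5 tcp [ 0.4404 -0.1573  0.213 ] yawx 163.4 tilt 0.05 F [-0.52  0.94 -7.09] w 0.0271 g 40.0 q [-0.35 -0.04  0.59  1.9   0.03  1.28  1.51]
 shift mm (tool axes now) [ 12.3 202.1  12.9]
 yaw world deg 60.1  tool z rad -1.049
t 34.5 tcp [ 0.4404 -0.1573  0.213 ] yawx 163.4 tilt 0.05 F [-0.52  0.94 -7.09] w 0.0271 g 40.0 q [-0.35 -0.04  0.59  1.9   0.03  1.28  1.51]
 shift mm (tool axes now) [ 12.6 326.8  12.8]
 yaw world deg -43.4  tool z rad 0.758
```

7.1 N means charged. C goes to cup 2.

Call:
{"op": "step_arm", "data": {"steps": [{"claw": 255, "translation": [1, 30, 0], "delta_rot": [0, 0, 0]}, {"claw": 255, "translation": [1, 30, 0], "delta_rot": [0, 0, 0]}, {"claw": 255, "translation": [1, 30, 0], "delta_rot": [0, 0, 0]}, {"claw": 255, "translation": [1, 30, 0], "delta_rot": [0, 0, 0]}, {"claw": 255, "translation": [1, 30, 0], "delta_rot": [0, 0, 0]}, {"claw": 255, "translation": [1, 30, 0], "delta_rot": [0, 0, 0]}, {"claw": 255, "translation": [1, 30, 0], "delta_rot": [0, 0, 0]}, {"claw": 255, "translation": [1, 30, 0], "delta_rot": [0, 0, 0]}, {"claw": 255, "translation": [1, 30, 0], "delta_rot": [0, 0, 0]}, {"claw": 255, "translation": [1, 30, 0], "delta_rot": [0, 0, 0]}, {"claw": 255, "translation": [2, 27, 0], "delta_rot": [0, 0, 0]}]}}

```text
t: 35.6
ee_pos: [0.5219, 0.1605, 0.2107]
eef_rot: [-0.452, -3.105, 0.005]
force: [0.1, -0.3, -6.3]
width: 0.0272
gripper_force: 40.0
```

Call:
{"op": "step_arm", "data": {"steps": [{"claw": 255, "translation": [0, 0, 0], "delta_rot": [0, 0, 0.149]}, {"claw": 255, "translation": [0, 0, 0], "delta_rot": [0, 0, 0.149]}, {"claw": 255, "translation": [0, 0, 0], "delta_rot": [0, 0, 0.149]}, {"claw": 255, "translation": [0, 0, 0], "delta_rot": [0, 0, 0.149]}, {"claw": 255, "translation": [0, 0, 0], "delta_rot": [0, 0, 0.149]}, {"claw": 255, "translation": [0, 0, 0], "delta_rot": [0, 0, 0]}, {"claw": 255, "translation": [0, 0, 0], "delta_rot": [0, 0, 0]}]}}

```text
t: 36.3
ee_pos: [0.522, 0.1591, 0.2118]
eef_rot: [-1.547, -2.733, 0.005]
force: [-0.2, 0.4, -6.3]
width: 0.027
gripper_force: 40.0
```

```bash
python3 -c "
from h import *
plan([.5217,.1595,.13],-60)"
```

```text
t 36.3 tcp [0.522  0.1591 0.2118] yawx 121.0 tilt 0.2 F [-0.24  0.41 -6.31] w 0.027 g 40.0 q [-0.71  0.16  0.36  1.7  -0.06  1.29  0.21]
 shift mm (tool axes now) [ 0.5  0.2 81.8]
 yaw world deg -1.0  tool z rad 0.017
```

Call:
{"op": "step_arm", "data": {"steps": [{"claw": 255, "translation": [0, 0, 35], "delta_rot": [0, 0, 0]}, {"claw": 255, "translation": [0, 0, 30], "delta_rot": [0, 0, 0]}, {"claw": 255, "translation": [0, 0, 9], "delta_rot": [0, 0, 0]}, {"claw": 255, "translation": [0, 0, 4], "delta_rot": [0, 0, 0]}, {"claw": 255, "translation": [0, 0, 3], "delta_rot": [0, 0, 0]}, {"claw": 255, "translation": [0, 0, 2], "delta_rot": [0, 0, 0]}, {"claw": 255, "translation": [0, 0, 0], "delta_rot": [0, 0, 0]}]}}

```text
t: 37.0
ee_pos: [0.5232, 0.1596, 0.1311]
eef_rot: [1.553, 2.73, 0.0]
force: [0.7, 0.3, -5.1]
width: 0.0276
gripper_force: 40.0
```

```bash
python3 -c "
from h import *
plan([.5217,.1595,.107],-60);print(manip.get_state()['ft_torque'])"
```

```text
t 37.0 tcp [0.5232 0.1596 0.1311] yawx 120.7 tilt 0.05 F [ 0.67  0.34 -5.06] w 0.0276 g 40.0 q [-0.69  0.23  0.36  1.8  -0.09  1.12  0.23]
 shift mm (tool axes now) [ 0.7 -1.4 24.1]
 yaw world deg -0.7  tool z rad 0.013
[-0.05678438  0.00556005  0.04045858]
```

Call:
{"op": "step_arm", "data": {"steps": [{"claw": 255, "translation": [0.5, -1, 3], "delta_rot": [0, 0, 0]}, {"claw": 255, "translation": [0, 0, 3], "delta_rot": [0, 0, 0]}, {"claw": 255, "translation": [0, 0, 3], "delta_rot": [0, 0, 0]}, {"claw": 255, "translation": [0, 0, 4], "delta_rot": [0, 0, 0]}, {"claw": 255, "translation": [0, 0, 4], "delta_rot": [0, 0, 0]}, {"claw": 255, "translation": [0, 0, 3], "delta_rot": [0, 0, 0]}, {"claw": 255, "translation": [0, 0, 0], "delta_rot": [0, 0, 0]}]}}

```text
t: 37.7
ee_pos: [0.5213, 0.1592, 0.1098]
eef_rot: [-1.553, -2.73, 0.003]
force: [-0.0, 0.9, -6.0]
width: 0.0273
gripper_force: 40.0
```

Call:
{"op": "step_arm", "data": {"steps": [{"claw": 255, "translation": [0, 0, 2], "delta_rot": [0, 0, 0]}, {"claw": 255, "translation": [0, 0, 1], "delta_rot": [0, 0, 0]}, {"claw": 255, "translation": [0, 0, 0], "delta_rot": [0, 0, 0]}]}}

```text
t: 38.0
ee_pos: [0.5217, 0.1593, 0.1074]
eef_rot: [1.553, 2.73, -0.001]
force: [-0.6, 0.4, -6.0]
width: 0.0271
gripper_force: 40.0
```

Call:
{"op": "step_arm", "data": {"steps": [{"claw": 255, "translation": [0, 0, 1], "delta_rot": [0, 0, 0]}, {"claw": 255, "translation": [0, 0, 0.5], "delta_rot": [0, 0, 0]}, {"claw": 255, "translation": [0, 0, 0], "delta_rot": [0, 0, 0]}]}}

```text
t: 38.3
ee_pos: [0.522, 0.1594, 0.1072]
eef_rot: [1.554, 2.73, 0.0]
force: [-3.7, -0.8, 6.8]
width: 0.0272
gripper_force: 40.0
```

Seated. Release and go to E.

Call:
{"op": "step_arm", "data": {"steps": [{"claw": 125, "translation": [0, 0, -0.7], "delta_rot": [0, 0, 0]}, {"claw": 120, "translation": [0, 0, 0], "delta_rot": [0, 0, 0]}, {"claw": 120, "translation": [0, 0, 0], "delta_rot": [0, 0, 0]}, {"claw": 120, "translation": [0, 0, 0], "delta_rot": [0, 0, 0]}, {"claw": 120, "translation": [0, 0, -10], "delta_rot": [0, 0, 0]}, {"claw": 120, "translation": [0, 0, -30], "delta_rot": [0, 0, 0]}, {"claw": 80, "translation": [0, 0, -30], "delta_rot": [0, 0, 0]}, {"claw": 80, "translation": [0, 0, -20], "delta_rot": [0, 0, 0]}, {"claw": 80, "translation": [-23, -21, 0], "delta_rot": [0, 0, 0]}, {"claw": 80, "translation": [-23, -21, 0], "delta_rot": [0, 0, 0]}, {"claw": 80, "translation": [-23, -21, 0], "delta_rot": [0, 0, 0]}, {"claw": 80, "translation": [-23, -21, 0], "delta_rot": [0, 0, 0]}]}}

```text
t: 39.5
ee_pos: [0.4963, 0.0362, 0.1976]
eef_rot: [1.553, 2.73, 0.0]
force: [1.1, 0.5, -0.7]
width: 0.0599
gripper_force: 0.0
```

Call:
{"op": "step_arm", "data": {"steps": [{"claw": 80, "translation": [-23, -21, 0], "delta_rot": [0, 0, 0]}, {"claw": 80, "translation": [-23, -21, 0], "delta_rot": [0, 0, 0]}, {"claw": 80, "translation": [-23, -21, 0], "delta_rot": [0, 0, 0]}, {"claw": 80, "translation": [-23, -21, 0], "delta_rot": [0, 0, 0]}, {"claw": 80, "translation": [-23, -21, 0], "delta_rot": [0, 0, 0]}, {"claw": 80, "translation": [-23, -21, 0], "delta_rot": [0, 0, 0]}, {"claw": 80, "translation": [-23, -21, 0], "delta_rot": [0, 0, 0]}, {"claw": 80, "translation": [-23, -21, 0], "delta_rot": [0, 0, 0]}, {"claw": 80, "translation": [-23, -21, 0], "delta_rot": [0, 0, 0]}]}}

```text
t: 40.4
ee_pos: [0.4395, -0.2384, 0.1978]
eef_rot: [1.553, 2.729, -0.0]
force: [-0.5, 0.7, -0.4]
width: 0.0602
gripper_force: 0.0
```

```bash
python3 - <<'E'
from h import *
carts(); plan([.4265,-.3025,.17])
E
```

```text
top [[0.7135, -0.0005, 0.0885], [0.6376, -0.245, 0.1139], [0.6296, -0.1453, 0.111], [0.6045, 0.0672, 0.1384], [0.5193, 0.1597, 0.1372]]
side [[0.52, 0.1525, 0.1348], [0.6364, -0.2524, 0.1107], [0.4231, -0.3094, 0.1078]]
t 40.5 tcp [ 0.4383 -0.2414  0.1979] yawx 120.4 tilt 0.13 F [ 0.92 -0.48  0.39] w 0.0596 g 0.0 q [-0.29  0.06  0.73  1.85 -0.04  1.24  0.99]
 shift mm (tool axes now) [-46.6 -41.   28.1]
```

Call:
{"op": "step_arm", "data": {"steps": [{"claw": 80, "translation": [-23.3, -20.5, 0], "delta_rot": [0, 0, 0]}, {"claw": 80, "translation": [-23.3, -20.5, 0], "delta_rot": [0, 0, 0]}, {"claw": 80, "translation": [0, 0, 28], "delta_rot": [0, 0, 0]}, {"claw": 80, "translation": [0, 0, 0], "delta_rot": [0, 0, 0]}]}}

```text
t: 40.9
ee_pos: [0.427, -0.2974, 0.1671]
eef_rot: [-1.553, -2.727, 0.002]
force: [-0.7, 0.8, 0.2]
width: 0.0595
gripper_force: 0.0
```

```bash
python3 - <<'E'
from h import *
plan([.4265,-.3025,.079])
E
```

```text
t 40.9 tcp [ 0.427  -0.2974  0.1671] yawx 120.7 tilt 0.22 F [-0.69  0.75  0.16] w 0.0595 g 0.0 q [-0.19  0.17  0.79  1.84 -0.12  1.19  1.17]
 shift mm (tool axes now) [-4.3 -2.8 88.1]
```

Call:
{"op": "step_arm", "data": {"steps": [{"claw": 80, "translation": [-4, -2.5, 15], "delta_rot": [0, 0, 0]}, {"claw": 80, "translation": [0, 0, 30], "delta_rot": [0, 0, 0]}, {"claw": 80, "translation": [0, 0, 30], "delta_rot": [0, 0, 0]}, {"claw": 80, "translation": [0, 0, 13], "delta_rot": [0, 0, 0]}, {"claw": 255, "translation": [0, 0, 0], "delta_rot": [0, 0, 0]}, {"claw": 255, "translation": [0, 0, 0], "delta_rot": [0, 0, 0]}, {"claw": 255, "translation": [0, 0, 0], "delta_rot": [0, 0, 0]}, {"claw": 255, "translation": [0, 0, 0], "delta_rot": [0, 0, 0]}, {"claw": 255, "translation": [0, 0, 0], "delta_rot": [0, 0, 0]}, {"claw": 255, "translation": [0, 0, 0], "delta_rot": [0, 0, 0]}]}}

```text
t: 41.9
ee_pos: [0.4281, -0.3036, 0.0817]
eef_rot: [1.554, 2.729, -0.002]
force: [-2.2, -1.7, 5.9]
width: 0.0274
gripper_force: 39.9
```

Call:
{"op": "step_arm", "data": {"steps": [{"claw": 255, "translation": [0, 0, -10], "delta_rot": [0, 0, 0]}, {"claw": 255, "translation": [0, 0, -30], "delta_rot": [0, 0, 0]}, {"claw": 255, "translation": [0, 0, -40], "delta_rot": [0, 0, 0]}, {"claw": 255, "translation": [0, 0, -30], "delta_rot": [0, 0, 0]}, {"claw": 255, "translation": [0, 0, -20], "delta_rot": [0, 0, 0]}, {"claw": 255, "translation": [0, 0, 0], "delta_rot": [0, 0, 0]}, {"claw": 255, "translation": [0, 0, 0], "delta_rot": [0, 0, 0]}]}}

```text
t: 42.6
ee_pos: [0.428, -0.3023, 0.2102]
eef_rot: [-1.553, -2.73, 0.001]
force: [-0.3, -0.6, -6.1]
width: 0.0273
gripper_force: 39.9
```

```bash
python3 -c "
from h import *
plan([.4863,.0399,.205],20)"
```

```text
t 42.6 tcp [ 0.428  -0.3023  0.2102] yawx 120.7 tilt 0.04 F [-0.25 -0.55 -6.08] w 0.0273 g 39.9 q [-0.2   0.13  0.8   1.78 -0.1   1.27  1.16]
 shift mm (tool axes now) [264.3 225.1   5.2]
 yaw world deg 79.3  tool z rad -1.383
```

6.1 N means charged. E goes to cup 3.

Call:
{"op": "step_arm", "data": {"steps": [{"claw": 255, "translation": [22, 18.8, 0], "delta_rot": [0, 0, 0]}, {"claw": 255, "translation": [22, 18.8, 0], "delta_rot": [0, 0, 0]}, {"claw": 255, "translation": [22, 18.8, 0], "delta_rot": [0, 0, 0]}, {"claw": 255, "translation": [22, 18.8, 0], "delta_rot": [0, 0, 0]}, {"claw": 255, "translation": [22, 18.8, 0], "delta_rot": [0, 0, 0]}, {"claw": 255, "translation": [22, 18.8, 0], "delta_rot": [0, 0, 0]}, {"claw": 255, "translation": [22, 18.8, 0], "delta_rot": [0, 0, 0]}, {"claw": 255, "translation": [22, 18.8, 0], "delta_rot": [0, 0, 0]}, {"claw": 255, "translation": [22, 18.8, 0], "delta_rot": [0, 0, 0]}, {"claw": 255, "translation": [22, 18.8, 0], "delta_rot": [0, 0, 0]}, {"claw": 255, "translation": [22, 18.8, 0], "delta_rot": [0, 0, 0]}, {"claw": 255, "translation": [22, 18.8, 0], "delta_rot": [0, 0, 0]}]}}

```text
t: 43.8
ee_pos: [0.4862, 0.0404, 0.2086]
eef_rot: [-1.552, -2.729, 0.005]
force: [0.8, -1.0, -5.1]
width: 0.027
gripper_force: 39.9
```

Call:
{"op": "step_arm", "data": {"steps": [{"claw": 255, "translation": [0, 0, 0], "delta_rot": [0, 0, -0.149]}, {"claw": 255, "translation": [0, 0, 0], "delta_rot": [0, 0, -0.149]}, {"claw": 255, "translation": [0, 0, 0], "delta_rot": [0, 0, -0.149]}, {"claw": 255, "translation": [0, 0, 0], "delta_rot": [0, 0, -0.149]}, {"claw": 255, "translation": [0, 0, 0], "delta_rot": [0, 0, -0.149]}, {"claw": 255, "translation": [0, 0, 0], "delta_rot": [0, 0, -0.149]}, {"claw": 255, "translation": [0, 0, 0], "delta_rot": [0, 0, -0.149]}, {"claw": 255, "translation": [0, 0, 0], "delta_rot": [0, 0, -0.149]}, {"claw": 255, "translation": [0, 0, 0], "delta_rot": [0, 0, -0.149]}, {"claw": 255, "translation": [0, 0, 0], "delta_rot": [0, 0, 0]}, {"claw": 255, "translation": [0, 0, 0], "delta_rot": [0, 0, 0]}]}}

```text
t: 44.9
ee_pos: [0.4865, 0.0393, 0.2094]
eef_rot: [0.472, -3.103, 0.002]
force: [-0.1, 0.6, -5.3]
width: 0.0271
gripper_force: 39.9
```

```bash
python3 -c "
from h import *
plan([.4863,.0399,.135],20)"
```

```text
t 44.9 tcp [0.4865 0.0393 0.2094] yawx -162.7 tilt 0.16 F [-0.06  0.64 -5.31] w 0.0271 g 39.9 q [-0.59  0.03  0.43  1.85 -0.01  1.27  1.71]
 shift mm (tool axes now) [-0.2  0.7 74.4]
 yaw world deg 2.7  tool z rad -0.047
```

Call:
{"op": "step_arm", "data": {"steps": [{"claw": 255, "translation": [0, 0.5, 35], "delta_rot": [0, 0, 0]}, {"claw": 255, "translation": [0, 0, 28], "delta_rot": [0, 0, 0]}, {"claw": 255, "translation": [0, 0, 8], "delta_rot": [0, 0, 0]}, {"claw": 255, "translation": [0, 0, 4], "delta_rot": [0, 0, 0]}, {"claw": 255, "translation": [0, 0, 2], "delta_rot": [0, 0, 0]}, {"claw": 255, "translation": [0, 0, 0], "delta_rot": [0, 0, 0]}]}}

```text
t: 45.5
ee_pos: [0.4877, 0.0399, 0.1346]
eef_rot: [-0.478, 3.104, -0.001]
force: [0.6, -0.0, -5.1]
width: 0.0269
gripper_force: 39.9
```

```bash
python3 -c "
from h import *
plan([.4863,.0399,.1095],20);print(manip.get_state()['ft_torque'])"
```

```text
t 45.5 tcp [0.4877 0.0399 0.1346] yawx -162.5 tilt 0.07 F [ 0.65 -0.02 -5.07] w 0.0269 g 39.9 q [-0.58  0.1   0.43  1.94 -0.05  1.11  1.75]
 shift mm (tool axes now) [ 1.4  0.5 25.1]
 yaw world deg 2.5  tool z rad -0.043
[ 0.02896975  0.04301279 -0.01641628]
```

Call:
{"op": "step_arm", "data": {"steps": [{"claw": 255, "translation": [1, 0, 3], "delta_rot": [0, 0, 0]}, {"claw": 255, "translation": [0, 0, 4], "delta_rot": [0, 0, 0]}, {"claw": 255, "translation": [0, 0, 4], "delta_rot": [0, 0, 0]}, {"claw": 255, "translation": [0, 0, 4], "delta_rot": [0, 0, 0]}, {"claw": 255, "translation": [0, 0, 4], "delta_rot": [0, 0, 0]}, {"claw": 255, "translation": [0, 0, 2], "delta_rot": [0, 0, 0]}, {"claw": 255, "translation": [0, 0, 0], "delta_rot": [0, 0, 0]}]}}

```text
t: 46.2
ee_pos: [0.486, 0.0395, 0.1123]
eef_rot: [0.479, -3.104, 0.001]
force: [-0.3, 1.0, -6.4]
width: 0.0272
gripper_force: 39.8
```

Call:
{"op": "step_arm", "data": {"steps": [{"claw": 255, "translation": [0, 0, 2], "delta_rot": [0, 0, 0]}, {"claw": 255, "translation": [0, 0, 1], "delta_rot": [0, 0, 0]}, {"claw": 255, "translation": [0, 0, 0], "delta_rot": [0, 0, 0]}]}}

```text
t: 46.5
ee_pos: [0.4862, 0.0394, 0.1098]
eef_rot: [0.479, -3.105, 0.001]
force: [0.6, 1.4, -4.9]
width: 0.027
gripper_force: 39.8
```

Call:
{"op": "step_arm", "data": {"steps": [{"claw": 255, "translation": [0, 0, 0.8], "delta_rot": [0, 0, 0]}, {"claw": 255, "translation": [0, 0, 0.7], "delta_rot": [0, 0, 0]}, {"claw": 255, "translation": [0, 0, 0], "delta_rot": [0, 0, 0]}]}}

```text
t: 46.8
ee_pos: [0.4871, 0.0394, 0.1095]
eef_rot: [-0.479, 3.103, -0.001]
force: [-1.8, -0.2, 7.7]
width: 0.0273
gripper_force: 39.8
```

Call:
{"op": "step_arm", "data": {"steps": [{"claw": 125, "translation": [0, 0, -0.7], "delta_rot": [0, 0, 0]}, {"claw": 120, "translation": [0, 0, 0], "delta_rot": [0, 0, 0]}, {"claw": 120, "translation": [0, 0, 0], "delta_rot": [0, 0, 0]}, {"claw": 120, "translation": [0, 0, 0], "delta_rot": [0, 0, 0]}, {"claw": 120, "translation": [0, 0, -10], "delta_rot": [0, 0, 0]}, {"claw": 120, "translation": [0, 0, -30], "delta_rot": [0, 0, 0]}, {"claw": 80, "translation": [0, 0, -30], "delta_rot": [0, 0, 0]}, {"claw": 60, "translation": [0, 0, -20], "delta_rot": [0, 0, 0]}, {"claw": 60, "translation": [-5.4, 30.6, 0], "delta_rot": [0, 0, 0]}, {"claw": 60, "translation": [-5.4, 30.6, 0], "delta_rot": [0, 0, 0]}, {"claw": 60, "translation": [-5.4, 30.6, 0], "delta_rot": [0, 0, 0]}, {"claw": 60, "translation": [-5.4, 30.6, 0], "delta_rot": [0, 0, 0]}]}}

```text
t: 48.0
ee_pos: [0.4696, 0.1639, 0.1997]
eef_rot: [-0.479, 3.104, -0.001]
force: [0.8, -0.5, -0.2]
width: 0.066
gripper_force: 0.0
```

Call:
{"op": "step_arm", "data": {"steps": [{"claw": 60, "translation": [-5.4, 30.6, 0], "delta_rot": [0, 0, 0]}, {"claw": 60, "translation": [-5.4, 30.6, 0], "delta_rot": [0, 0, 0]}, {"claw": 60, "translation": [-5.4, 30.6, 0], "delta_rot": [0, 0, 0]}, {"claw": 60, "translation": [-5.4, 30.6, 0], "delta_rot": [0, 0, 0]}, {"claw": 60, "translation": [-5.4, 30.6, 0], "delta_rot": [0, 0, 0]}, {"claw": 60, "translation": [-5.4, 30.6, 0], "delta_rot": [0, 0, 0]}, {"claw": 60, "translation": [0, 0, 0], "delta_rot": [0, 0, 0.087]}, {"claw": 60, "translation": [0, 0, 0], "delta_rot": [0, 0, 0]}]}}

```text
t: 48.8
ee_pos: [0.445, 0.3483, 0.1991]
eef_rot: [0.344, -3.123, 0.002]
force: [-0.8, -0.5, -1.2]
width: 0.0661
gripper_force: 0.0
```

```bash
python3 - <<'E'
from h import *
carts(); plan([.4467,.3472,.0925],12.5)
p,d,c=look('top')
save(cv2.resize(p[140:260,140:390],None,fx=3.2,fy=3.2,interpolation=cv2.INTER_CUBIC),'top3.png')
p,d,c=look('side');X=cloud(d,c);m=(abs(X[:,:,0]-.447)<.06)&(abs(X[:,:,1]-.348)<.06)&(X[:,:,2]>.1)&(X[:,:,2]<.13);Q=X[m];print(Q.mean(0),cv2.minAreaRect((Q[:,:2]*1000).astype(np.float32)))
E
```

```text
top [[0.7134, 0.0011, 0.0876], [0.6386, -0.2452, 0.1115], [0.6288, -0.1456, 0.1127], [0.605, 0.0686, 0.1382], [0.5196, 0.1593, 0.1364], [0.4852, 0.0375, 0.1371]]
side [[0.52, 0.1527, 0.1342], [0.6032, 0.0607, 0.136], [0.4857, 0.0299, 0.133], [0.6361, -0.253, 0.1108]]
t 48.9 tcp [0.4457 0.3469 0.1991] yawx -167.3 tilt 0.06 F [ 0.27 -0.48  0.06] w 0.0665 g 0.0 q [-0.91  0.21  0.2   1.67 -0.04  1.27  1.08]
 shift mm (tool axes now) [ -1.1   0.2 106.6]
 yaw world deg -0.2  tool z rad 0.003
[0.44729603 0.34266946 0.11307744] ((448.9211120605469, 344.8199157714844), (87.62503051757812, 16.551321029663086), 11.707758903503418)
```

View pics/top3.png

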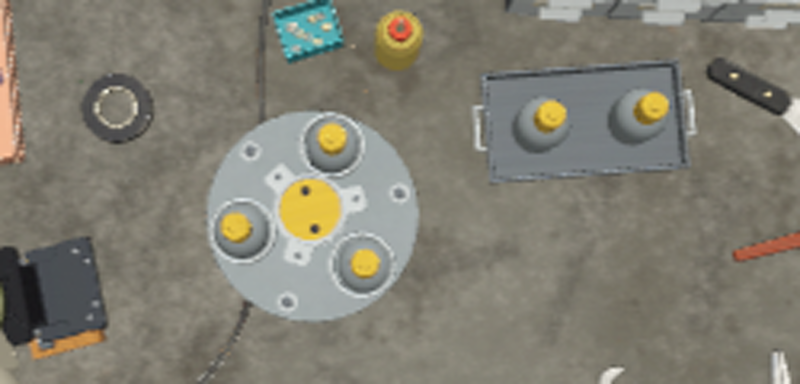

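The top view shows three cartridges in cups at (332,138), (236,228) and (364,263), and two in the tray at (550,117) and (652,107). The ring holes at (305,191) and (314,229) put their axis at about 13°. I pick the spanner up again.

Call:
{"op": "step_arm", "data": {"steps": [{"claw": 60, "translation": [-1, 0, 30], "delta_rot": [0, 0, 0]}, {"claw": 60, "translation": [0, 0, 35], "delta_rot": [0, 0, 0]}, {"claw": 60, "translation": [0, 0, 25], "delta_rot": [0, 0, 0]}, {"claw": 60, "translation": [0, 0, 15], "delta_rot": [0, 0, 0]}, {"claw": 255, "translation": [0, 0, 0], "delta_rot": [0, 0, 0]}, {"claw": 255, "translation": [0, 0, 0], "delta_rot": [0, 0, 0]}, {"claw": 255, "translation": [0, 0, 0], "delta_rot": [0, 0, 0]}, {"claw": 255, "translation": [0, 0, 0], "delta_rot": [0, 0, 0]}, {"claw": 255, "translation": [0, 0, 0], "delta_rot": [0, 0, 0]}, {"claw": 255, "translation": [0, 0, 0], "delta_rot": [0, 0, 0]}, {"claw": 255, "translation": [0, 0, 0], "delta_rot": [0, 0, 0]}, {"claw": 255, "translation": [0, 0, 0], "delta_rot": [0, 0, 0]}], "newtons": 50}}

```text
t: 50.2
ee_pos: [0.4463, 0.3477, 0.0937]
eef_rot: [0.344, -3.123, 0.001]
force: [-1.0, -0.2, 1.3]
width: 0.0135
gripper_force: 50.0
```

Call:
{"op": "step_arm", "data": {"steps": [{"claw": 255, "translation": [0, 0, -10], "delta_rot": [0, 0, 0]}, {"claw": 255, "translation": [0, 0, -30], "delta_rot": [0, 0, 0]}, {"claw": 255, "translation": [0, 0, -40], "delta_rot": [0, 0, 0]}, {"claw": 255, "translation": [0, 0, -40], "delta_rot": [0, 0, 0]}, {"claw": 255, "translation": [0, 0, -20], "delta_rot": [0, 0, 0]}, {"claw": 255, "translation": [0, 0, 0], "delta_rot": [0, 0, 0]}]}}

```text
t: 50.8
ee_pos: [0.4474, 0.3486, 0.2373]
eef_rot: [-0.343, 3.119, 0.004]
force: [0.8, 0.0, -3.4]
width: 0.0135
gripper_force: 50.0
```

```bash
python3 -c "
from h import *
plan([.5377,.0902,.23],13.3)"
```

```text
t 50.8 tcp [0.4474 0.3486 0.2373] yawx -167.4 tilt 0.28 F [ 0.85  0.02 -3.44] w 0.0135 g 50.0 q [-0.92  0.19  0.2   1.61 -0.04  1.34  1.08]
 shift mm (tool axes now) [ -31.9 -271.9    6.8]
 yaw world deg 0.7  tool z rad -0.013
```

Call:
{"op": "step_arm", "data": {"steps": [{"claw": 255, "translation": [-3.5, -30.2, 0], "delta_rot": [0, 0, 0]}, {"claw": 255, "translation": [-3.5, -30.2, 0], "delta_rot": [0, 0, 0]}, {"claw": 255, "translation": [-3.5, -30.2, 0], "delta_rot": [0, 0, 0]}, {"claw": 255, "translation": [-3.5, -30.2, 0], "delta_rot": [0, 0, 0]}, {"claw": 255, "translation": [-3.5, -30.2, 0], "delta_rot": [0, 0, 0]}, {"claw": 255, "translation": [-3.5, -30.2, 0], "delta_rot": [0, 0, 0]}, {"claw": 255, "translation": [-3.5, -30.2, 0], "delta_rot": [0, 0, 0]}, {"claw": 255, "translation": [-3.5, -30.2, 0], "delta_rot": [0, 0, 0]}, {"claw": 255, "translation": [-3.5, -30.2, 0], "delta_rot": [0, 0, -0.013]}, {"claw": 255, "translation": [0, 0, 20], "delta_rot": [0, 0, 0]}, {"claw": 255, "translation": [0, 0, 15], "delta_rot": [0, 0, 0]}, {"claw": 255, "translation": [0, 0, 0], "delta_rot": [0, 0, 0]}]}}

```text
t: 52.0
ee_pos: [0.5342, 0.0887, 0.1955]
eef_rot: [0.363, -3.115, 0.003]
force: [-1.0, -0.3, -2.7]
width: 0.0135
gripper_force: 50.0
```

```bash
python3 - <<'E'
from h import *
plan([.5377,.0902,.1707],13.3)
p,d,c=look('side')
u,v=map(int,proj([.537,.09,.12],c))
save(cv2.resize(p[v-50:v+30,u-50:u+50],None,fx=7,fy=7,interpolation=cv2.INTER_CUBIC),'rg4.png')
E
```

```text
t 52.0 tcp [0.5342 0.0887 0.1955] yawx -166.7 tilt 0.36 F [-1.04 -0.34 -2.75] w 0.0135 g 50.0 q [-0.61  0.17  0.4   1.74 -0.07  1.26  1.61]
 shift mm (tool axes now) [-3.9  0.6 24.8]
 yaw world deg 0.0  tool z rad -0.0
```

View pics/rg4.png

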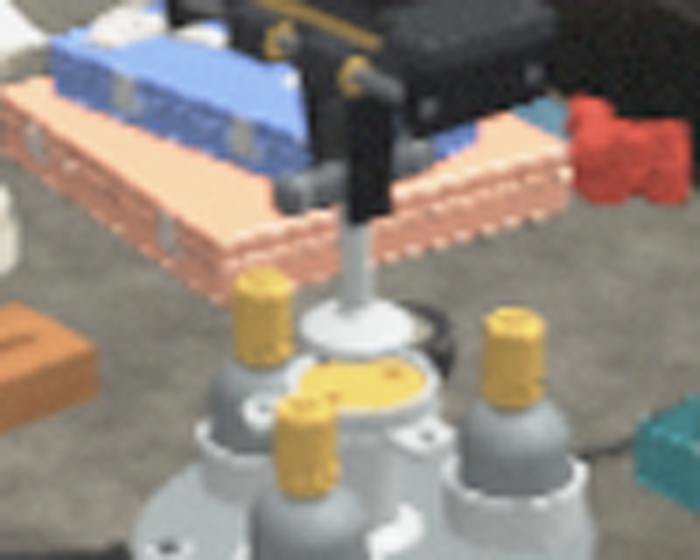

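The head at (357,325) is about 1 px left of the ring at (365,385), matching the computed −3.9 mm. I correct and go down.

Call:
{"op": "step_arm", "data": {"steps": [{"claw": 255, "translation": [-3.2, 0.5, 0], "delta_rot": [0, 0, 0]}, {"claw": 255, "translation": [0, 0, 6], "delta_rot": [0, 0, 0]}, {"claw": 255, "translation": [0, 0, 6], "delta_rot": [0, 0, 0]}, {"claw": 255, "translation": [0, 0, 2], "delta_rot": [0, 0, 0]}, {"claw": 255, "translation": [0, 0, 0], "delta_rot": [0, 0, 0]}]}}

```text
t: 52.55
ee_pos: [0.5389, 0.0905, 0.1844]
eef_rot: [0.364, -3.119, 0.002]
force: [-0.2, -0.5, -3.2]
width: 0.0135
gripper_force: 50.0
```

```bash
python3 -c "
from h import *
plan([.5377,.0902,.1707],13.3)"
```

```text
t 52.55 tcp [0.5389 0.0905 0.1844] yawx -166.7 tilt 0.08 F [-0.18 -0.49 -3.18] w 0.0135 g 50.0 q [-0.6   0.19  0.4   1.74 -0.08  1.23  1.62]
 shift mm (tool axes now) [ 1.3 -0.  13.7]
 yaw world deg -0.0  tool z rad 0.0
```

Call:
{"op": "step_arm", "data": {"steps": [{"claw": 255, "translation": [1, 0, 3], "delta_rot": [0, 0, 0]}, {"claw": 255, "translation": [0, 0, 3], "delta_rot": [0, 0, 0]}, {"claw": 255, "translation": [0, 0, 2], "delta_rot": [0, 0, 0]}, {"claw": 255, "translation": [0, 0, 1], "delta_rot": [0, 0, 0]}, {"claw": 255, "translation": [0, 0, 1], "delta_rot": [0, 0, 0]}, {"claw": 255, "translation": [0, 0, 0], "delta_rot": [0, 0, 0]}]}}

```text
t: 53.15
ee_pos: [0.5382, 0.0903, 0.1748]
eef_rot: [0.364, -3.12, 0.001]
force: [0.2, -0.6, -3.2]
width: 0.0136
gripper_force: 50.0
```

```bash
python3 -c "
from h import *
plan([.5377,.0902,.1707],13.3);print(manip.get_state()['ft_torque'])"
```

```text
t 53.15 tcp [0.5382 0.0903 0.1748] yawx -166.7 tilt 0.05 F [ 0.23 -0.62 -3.19] w 0.0136 g 50.0 q [-0.6   0.19  0.4   1.76 -0.08  1.21  1.62]
 shift mm (tool axes now) [ 0.5 -0.   4.1]
 yaw world deg -0.0  tool z rad 0.0
[ 0.04556257  0.02774765 -0.03527887]
```

Call:
{"op": "step_arm", "data": {"steps": [{"claw": 255, "translation": [0.3, 0, 1.5], "delta_rot": [0, 0, 0]}, {"claw": 255, "translation": [0, 0, 1.5], "delta_rot": [0, 0, 0]}, {"claw": 255, "translation": [0, 0, 1], "delta_rot": [0, 0, 0]}, {"claw": 255, "translation": [0, 0, 0], "delta_rot": [0, 0, 0]}]}}

```text
t: 53.55
ee_pos: [0.5378, 0.0902, 0.1707]
eef_rot: [0.364, -3.12, 0.001]
force: [0.2, 1.4, -3.2]
width: 0.0136
gripper_force: 50.0
```

Pins are in. I turn clockwise.

Call:
{"op": "step_arm", "data": {"steps": [{"claw": 255, "translation": [0, 0, 0], "delta_rot": [0, 0, 0.1]}, {"claw": 255, "translation": [0, 0, 0], "delta_rot": [0, 0, 0.1]}, {"claw": 255, "translation": [0, 0, 0], "delta_rot": [0, 0, 0.1]}, {"claw": 255, "translation": [0, 0, 0], "delta_rot": [0, 0, 0.1]}, {"claw": 255, "translation": [0, 0, 0], "delta_rot": [0, 0, 0.1]}, {"claw": 255, "translation": [0, 0, 0], "delta_rot": [0, 0, 0.1]}, {"claw": 255, "translation": [0, 0, 0], "delta_rot": [0, 0, 0.1]}, {"claw": 255, "translation": [0, 0, 0], "delta_rot": [0, 0, 0.1]}, {"claw": 255, "translation": [0, 0, 0], "delta_rot": [0, 0, 0.1]}, {"claw": 255, "translation": [0, 0, 0], "delta_rot": [0, 0, 0.1]}, {"claw": 255, "translation": [0, 0, 0], "delta_rot": [0, 0, 0.04]}, {"claw": 255, "translation": [0, 0, 0], "delta_rot": [0, 0, 0]}]}}

```text
t: 54.75
ee_pos: [0.538, 0.0909, 0.1709]
eef_rot: [1.234, 2.889, -0.0]
force: [0.3, 2.3, -3.9]
width: 0.0136
gripper_force: 50.0
```

```bash
python3 -c "
from h import *
plan();print(manip.get_state()['ft_torque'])"
```

```text
t 54.75 tcp [0.538  0.0909 0.1709] yawx 133.7 tilt 0.02 F [ 0.27  2.33 -3.9 ] w 0.0136 g 50.0 q [-0.7   0.2   0.5   1.77 -0.1   1.2   0.6 ]
[ 0.54317332 -0.26286398  0.08745374]
```

Call:
{"op": "step_arm", "data": {"steps": [{"claw": 255, "translation": [0, 0, 0], "delta_rot": [0, 0, 0.04]}, {"claw": 255, "translation": [0, 0, 0], "delta_rot": [0, 0, 0.04]}, {"claw": 255, "translation": [0, 0, 0], "delta_rot": [0, 0, 0]}]}}

```text
t: 55.05
ee_pos: [0.5381, 0.0908, 0.1709]
eef_rot: [1.347, 2.838, -0.0]
force: [0.9, 2.2, -3.9]
width: 0.0133
gripper_force: 50.0
```

```bash
python3 -c "
from h import *
plan();print(manip.get_state()['ft_torque'])"
```

```text
t 55.05 tcp [0.5381 0.0908 0.1709] yawx 129.2 tilt 0.02 F [ 0.87  2.21 -3.92] w 0.0133 g 50.0 q [-0.7   0.2   0.51  1.77 -0.1   1.2   0.52]
[ 0.68568508 -0.43503552  0.09331144]
```

Call:
{"op": "step_arm", "data": {"steps": [{"claw": 255, "translation": [0, 0, 0], "delta_rot": [0, 0, 0.04]}, {"claw": 255, "translation": [0, 0, 0], "delta_rot": [0, 0, 0.03]}, {"claw": 255, "translation": [0, 0, 0], "delta_rot": [0, 0, 0]}]}}

```text
t: 55.35
ee_pos: [0.538, 0.0908, 0.1709]
eef_rot: [1.444, 2.789, -0.001]
force: [1.6, 2.8, -4.7]
width: 0.0137
gripper_force: 51.1
```

```bash
python3 -c "
from h import *
plan();print(manip.get_state()['ft_torque'])"
```

```text
t 55.35 tcp [0.538  0.0908 0.1709] yawx 125.2 tilt 0.03 F [ 1.59  2.75 -4.65] w 0.0137 g 51.1 q [-0.71  0.2   0.52  1.77 -0.11  1.2   0.46]
[ 0.76324955 -0.37830085  0.94625635]
```

Torque jumped to 0.95 N m, so it is home. I relieve it, lift out, and return the spanner.

Call:
{"op": "step_arm", "data": {"steps": [{"claw": 255, "translation": [0, 0, 0], "delta_rot": [0, 0, -0.05]}, {"claw": 255, "translation": [0, 0, -1], "delta_rot": [0, 0, -0.03]}, {"claw": 255, "translation": [0, 0, -4], "delta_rot": [0, 0, 0]}, {"claw": 255, "translation": [0, 0, -8], "delta_rot": [0, 0, 0]}, {"claw": 255, "translation": [0, 0, -25], "delta_rot": [0, 0, 0]}, {"claw": 255, "translation": [0, 0, -30], "delta_rot": [0, 0, 0]}, {"claw": 255, "translation": [0, 0, 0], "delta_rot": [0, 0, -0.14]}, {"claw": 255, "translation": [0, 0, 0], "delta_rot": [0, 0, -0.14]}, {"claw": 255, "translation": [0, 0, 0], "delta_rot": [0, 0, -0.14]}, {"claw": 255, "translation": [0, 0, 0], "delta_rot": [0, 0, -0.14]}, {"claw": 255, "translation": [0, 0, 0], "delta_rot": [0, 0, -0.14]}, {"claw": 255, "translation": [0, 0, 0], "delta_rot": [0, 0, -0.14]}]}}

```text
t: 56.55
ee_pos: [0.538, 0.0893, 0.2396]
eef_rot: [-0.053, -3.141, 0.003]
force: [0.4, 0.6, -2.8]
width: 0.0137
gripper_force: 50.0
```

Call:
{"op": "step_arm", "data": {"steps": [{"claw": 255, "translation": [0, 0, 0], "delta_rot": [0, 0, -0.13]}, {"claw": 255, "translation": [0, 0, 0], "delta_rot": [0, 0, -0.12]}, {"claw": 255, "translation": [0, 0, 0], "delta_rot": [0, 0, 0]}]}}

```text
t: 56.85
ee_pos: [0.538, 0.0893, 0.2395]
eef_rot: [0.333, -3.124, 0.002]
force: [-0.2, 0.3, -3.0]
width: 0.0138
gripper_force: 50.0
```

```bash
python3 - <<'E'
from h import *
plan([.4464,.3475,.145],12.5)
E
```

```text
t 56.85 tcp [0.538  0.0893 0.2395] yawx -167.8 tilt 0.08 F [-0.23  0.33 -3.02] w 0.0138 g 50.0 q [-0.64  0.14  0.43  1.67 -0.06  1.34  1.59]
 shift mm (tool axes now) [ 35.1 271.8  94.1]
 yaw world deg 0.3  tool z rad -0.006
```

Call:
{"op": "step_arm", "data": {"steps": [{"claw": 255, "translation": [4, 30, 0], "delta_rot": [0, 0, 0]}, {"claw": 255, "translation": [4, 30, 0], "delta_rot": [0, 0, 0]}, {"claw": 255, "translation": [4, 30, 0], "delta_rot": [0, 0, 0]}, {"claw": 255, "translation": [4, 30, 0], "delta_rot": [0, 0, 0]}, {"claw": 255, "translation": [4, 30, 0], "delta_rot": [0, 0, 0]}, {"claw": 255, "translation": [4, 30, 0], "delta_rot": [0, 0, 0]}, {"claw": 255, "translation": [4, 30, 0], "delta_rot": [0, 0, 0]}, {"claw": 255, "translation": [4, 30, 0], "delta_rot": [0, 0, 0]}, {"claw": 255, "translation": [3, 31, 0], "delta_rot": [0, 0, 0]}, {"claw": 255, "translation": [0, 0, 30], "delta_rot": [0, 0, 0]}, {"claw": 255, "translation": [0, 0, 35], "delta_rot": [0, 0, 0]}, {"claw": 255, "translation": [0, 0, 30], "delta_rot": [0, 0, 0]}]}}

```text
t: 58.05
ee_pos: [0.4466, 0.3473, 0.1426]
eef_rot: [0.326, -3.125, 0.003]
force: [-0.3, -0.1, -3.6]
width: 0.0137
gripper_force: 50.0
```

```bash
python3 - <<'E'
from h import *
plan([.4464,.3475,.0937],12.5)
E
```

```text
t 58.05 tcp [0.4466 0.3473 0.1426] yawx -168.1 tilt 0.1 F [-0.27 -0.11 -3.64] w 0.0137 g 50.0 q [-0.93  0.26  0.22  1.73 -0.06  1.15  1.09]
 shift mm (tool axes now) [ 0.2  0.4 48.9]
 yaw world deg 0.6  tool z rad -0.01
```

Call:
{"op": "step_arm", "data": {"steps": [{"claw": 255, "translation": [0, 0, 20], "delta_rot": [0, 0, 0]}, {"claw": 255, "translation": [0, 0, 15], "delta_rot": [0, 0, 0]}, {"claw": 255, "translation": [0, 0, 8], "delta_rot": [0, 0, 0]}, {"claw": 255, "translation": [0, 0, 3], "delta_rot": [0, 0, 0]}, {"claw": 255, "translation": [0, 0, 1], "delta_rot": [0, 0, 0]}, {"claw": 255, "translation": [0, 0, 0], "delta_rot": [0, 0, 0]}]}}

```text
t: 58.65
ee_pos: [0.4471, 0.348, 0.0975]
eef_rot: [-0.332, 3.123, -0.0]
force: [-0.1, 0.1, -2.6]
width: 0.0133
gripper_force: 50.0
```

Call:
{"op": "step_arm", "data": {"steps": [{"claw": 255, "translation": [0, 0, 1], "delta_rot": [0, 0, 0]}, {"claw": 255, "translation": [0, 0, 1], "delta_rot": [0, 0, 0]}, {"claw": 255, "translation": [0, 0, 0], "delta_rot": [0, 0, 0]}]}}

```text
t: 58.95
ee_pos: [0.4466, 0.3478, 0.0948]
eef_rot: [0.333, -3.124, 0.001]
force: [0.5, -0.3, -2.6]
width: 0.0134
gripper_force: 50.0
```

Call:
{"op": "step_arm", "data": {"steps": [{"claw": 255, "translation": [0, 0, 1], "delta_rot": [0, 0, 0]}, {"claw": 255, "translation": [0, 0, 0], "delta_rot": [0, 0, 0]}]}}

```text
t: 59.15
ee_pos: [0.4466, 0.3478, 0.0938]
eef_rot: [0.333, -3.124, 0.001]
force: [-0.7, -0.7, -1.4]
width: 0.0131
gripper_force: 50.0
```

Call:
{"op": "step_arm", "data": {"steps": [{"claw": 255, "translation": [0, 0, 0.4], "delta_rot": [0, 0, 0]}, {"claw": 60, "translation": [0, 0, 0], "delta_rot": [0, 0, 0]}, {"claw": 60, "translation": [0, 0, 0], "delta_rot": [0, 0, 0]}, {"claw": 60, "translation": [0, 0, 0], "delta_rot": [0, 0, 0]}, {"claw": 60, "translation": [0, 0, 0], "delta_rot": [0, 0, 0]}, {"claw": 60, "translation": [0, 0, -20], "delta_rot": [0, 0, 0]}, {"claw": 60, "translation": [0, 0, -40], "delta_rot": [0, 0, 0]}, {"claw": 60, "translation": [0, 0, -40], "delta_rot": [0, 0, 0]}, {"claw": 60, "translation": [0, 0, -40], "delta_rot": [0, 0, 0]}, {"claw": 60, "translation": [30, -10, 0], "delta_rot": [0, 0, 0]}, {"claw": 60, "translation": [30, -10, 0], "delta_rot": [0, 0, 0]}, {"claw": 60, "translation": [0, 0, 0], "delta_rot": [0, 0, 0]}]}}

```text
t: 60.35
ee_pos: [0.39, 0.3145, 0.2337]
eef_rot: [0.334, -3.123, 0.0]
force: [-0.1, 0.0, -0.1]
width: 0.0664
gripper_force: 0.0
```

```bash
python3 - <<'E'
from h import *
plan(); carts()
p,d,c=look('top');X=cloud(d,c);Z=X[:,:,2]
q=X-np.array([.537,.0895,0]);r=np.hypot(q[:,:,0],q[:,:,1]);a=np.degrees(np.arctan2(q[:,:,1],q[:,:,0]))
m=(r>.037)&(r<.053)&(Z>.085)&(Z<.106); print('lobes',m.sum(),np.degrees(np.angle(np.exp(3j*np.radians(a[m])).mean())/3))
A=cv2.resize(p[150:260,120:280],None,fx=4.6,fy=4.6,interpolation=cv2.INTER_CUBIC)
save(A,'end.png')
p,d,c=look('side');X=cloud(d,c);m=(abs(X[:,:,0]-.447)<.06)&(abs(X[:,:,1]-.348)<.06)&(X[:,:,2]>.1)&(X[:,:,2]<.13);Q=X[m];print(Q.mean(0),Q.max(0),cv2.minAreaRect((Q[:,:2]*1000).astype(np.float32)))
E
```

```text
t 60.35 tcp [0.39   0.3145 0.2337] yawx -167.8 tilt 0.05 F [-0.08  0.05 -0.06] w 0.0664 g 0.0 q [-0.97  0.05  0.21  1.78 -0.01  1.32  1.02]
top [[0.7135, 0.0008, 0.0885], [0.6386, -0.246, 0.1122], [0.6297, -0.1446, 0.1109], [0.6033, 0.0678, 0.1379], [0.5189, 0.1593, 0.1367], [0.4856, 0.0374, 0.1373]]
side [[0.5201, 0.1525, 0.1355], [0.6023, 0.0601, 0.1354], [0.4845, 0.0298, 0.1332], [0.636, -0.2522, 0.1102]]
lobes 122 -15.968133313989682
[0.44817168 0.3434553  0.11259625] [0.49221933 0.3568201  0.12093111] ((449.27728271484375, 346.320068359375), (87.40201568603516, 19.364652633666992), 13.511041641235352)
```

View pics/end.png

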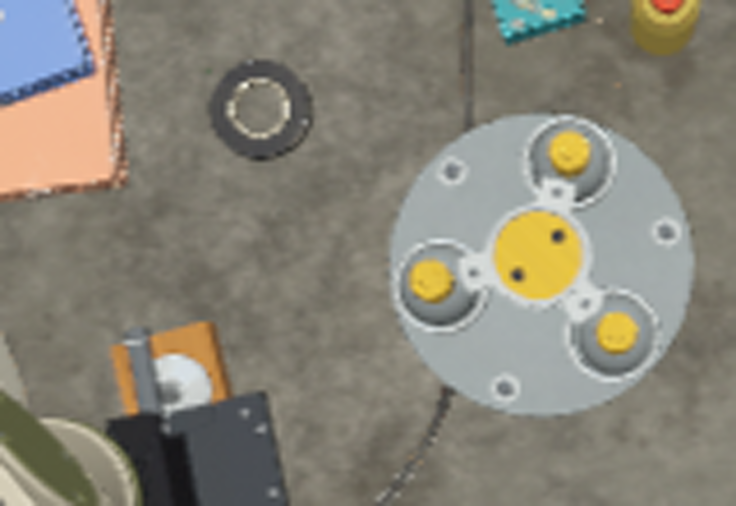

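The last picture shows a lobe over each cup, the spanner standing in its block at about (175,375), and everything else in place. The lobes turned 59.6°, which is home within the measuring error.

```bash
python3 -c "
from station import manip
print(manip.close_job())"
```

```text
the job is handed in; nothing more can be done
None
```

The job is handed in: the three charged cartridges are locked in the carrier cups with the keeper home against its stop, the two spent ones stand in the returns tray, and the spanner is back in its block.

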